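# Scoop ice from the caddy into the bowl

## Task

Slide the cover off the ice well, take the scoop from its drip tray, scoop up at least three ice cubes and tip them into the bowl, all without touching the ice with the gripper's fingers. Then lay the scoop back flat in its drip tray and slide the cover fully shut again. Leave the bowl where it stands and the glasses and the can undisturbed, and see that every other cube stays in the ice well: none may be left lying about.

Things in the scene. Friction and masses are not known exactly. Their poses are not given: they have to be found in the camera images.
- caddy: Ice caddy, fixed: low steel-skinned box, 236 mm along x, 236 mm along y, with two open black wells side by side. Origin: centre of its underside. The ice well is the half on its +y side (left, seen from the robot), the dry well (a closed white jar in it) the other. Walls 8 mm; well floors 24 mm, rims 75 mm above the worktop; a low rail on the near and far rims, its top 85 mm above the worktop.
- ice_well (a point): Centre of the ice well's flat floor; axes as the caddy's. Inside, the well is 220 mm along x and 106 mm along y, walls upright, 51 mm high (61 mm to the rail tops at the near and far ends). The ice lies in one layer in its far part (x about -20 to +110 mm); the near 85 mm are empty at the start.
- cover (a joint): Flat steel cover, 226 x 112 mm, 5 mm thick, that slides in the rails: 0 = fully shut over the ice well (it starts within 25 mm of this), 0.114 m = fully open, over the dry well. It opens along the caddy's -y, with about 2.5 N of friction, and stays where it is left.
- cover_grip (a point): On the cover's black bar grip, 2.5 mm below its top: a bar 74 mm long along the caddy's x, 14 mm wide along y, its top 32 mm above the cover's underside (107 mm above the worktop), open beneath its middle. It moves with the cover.
- scoop: Aluminium ice scoop, 0.16 kg, black handle. Origin: mid-line of the flat underside; x to the lip, z up. Floor 2 mm thick, x = -50 to +55 mm (lip 1 mm, corners rounded), 90 mm wide overall; side walls 42 mm high at the back, sloping to 18 mm at x = +26, ending at +34; back wall at x = -50, 42 mm high. The handle rises backwards from the back wall at 48 degrees to the floor.
- scoop_grip (a point): On the scoop's handle grip, at x = -99.5 mm, z = +85 mm in the scoop's frame. The grip is a straight bar 84 mm long (46 mm down and 38 mm up the handle from this point), 20 mm wide (along the scoop's y, with flat flanks to pinch) and 24 mm deep.
- scoop_lip (a point): Middle of the scoop's front lip, on its underside (x = +55 mm).
- tray: Drip tray of the scoop, fixed: a shallow open steel tray, 180 mm along its x, 135 mm along y, rim 18 mm high, wall 4 mm, inner floor 4 mm above the worktop. Origin: centre of its underside. The scoop starts lying in it. Tray and bowl stand one on each side of the caddy; which is where changes.
- bowl: Round green-grey ceramic bowl, loose, 140 mm across the rim, 60 mm high, its inner floor 9 mm above its underside and about 80 mm across, widening to 125 mm inside at the rim. Origin: centre of its underside.
- bowl_mid (a point): On the bowl's axis, 40 mm above its underside.
- ice0: Ice cube, 32 mm, clear whitish, with well rounded edges, 30 g, slippery. Origin: its centre.
- ice1: Ice cube, 32 mm, clear whitish, with well rounded edges, 30 g, slippery. Origin: its centre.
- ice2: Ice cube, 32 mm, clear whitish, with well rounded edges, 30 g, slippery. Origin: its centre.
- ice3: Ice cube, 32 mm, clear whitish, with well rounded edges, 30 g, slippery. Origin: its centre.
- ice4: Ice cube, 32 mm, clear whitish, with well rounded edges, 30 g, slippery. Origin: its centre.
- ice5: Ice cube, 32 mm, clear whitish, with well rounded edges, 30 g, slippery. Origin: its centre.
- tumbler_short: Bystander: empty clear tumbler, 76 mm wide, 86 mm high, loose.
- tumbler_tall: Bystander: empty clear tumbler, 77 mm wide, 91 mm high, loose.
- can: Bystander: drink can, 66 mm wide, 115 mm high, loose.

How it is judged (in metres and radians):
On the way, in this order (a step that is already met when the one before it is completed fails the run):
1. the cover is slid open by at least 85 mm (value of joint cover above 0.085 m), for 0.2 s.
2. at least three ice cubes lie in the bowl ((distance between each of ice0, ice1, ice2 and bowl_mid below 0.062 m or distance between each of ice0, ice1, ice3 and bowl_mid below 0.062 m or distance between each of ice0, ice1, ice4 and bowl_mid below 0.062 m or distance between each of ice0, ice1, ice5 and bowl_mid below 0.062 m or distance between each of ice0, ice2, ice3 and bowl_mid below 0.062 m or distance between each of ice0, ice2, ice4 and bowl_mid below 0.062 m or distance between each of ice0, ice2, ice5 and bowl_mid below 0.062 m or distance between each of ice0, ice3, ice4 and bowl_mid below 0.062 m or distance between each of ice0, ice3, ice5 and bowl_mid below 0.062 m or distance between each of ice0, ice4, ice5 and bowl_mid below 0.062 m or distance between each of ice1, ice2, ice3 and bowl_mid below 0.062 m or distance between each of ice1, ice2, ice4 and bowl_mid below 0.062 m or distance between each of ice1, ice2, ice5 and bowl_mid below 0.062 m or distance between each of ice1, ice3, ice4 and bowl_mid below 0.062 m or distance between each of ice1, ice3, ice5 and bowl_mid below 0.062 m or distance between each of ice1, ice4, ice5 and bowl_mid below 0.062 m or distance between each of ice2, ice3, ice4 and bowl_mid below 0.062 m or distance between each of ice2, ice3, ice5 and bowl_mid below 0.062 m or distance between each of ice2, ice4, ice5 and bowl_mid below 0.062 m or distance between each of ice3, ice4, ice5 and bowl_mid below 0.062 m)), for 0.3 s.
At the end, for the whole second after the job is handed in: Three or more cubes in the bowl (centres within 62 mm of its middle, 40 mm up), the rest in the ice well; scoop at rest and flat (0.12 rad) in its tray, within 50 mm along and 35 mm across of its middle; cover within 8 mm of shut; bowl upright, at rest, moved under 50 mm ((distance between each of ice0, ice1, ice2 and bowl_mid below 0.062 m or distance between each of ice0, ice1, ice3 and bowl_mid below 0.062 m or distance between each of ice0, ice1, ice4 and bowl_mid below 0.062 m or distance between each of ice0, ice1, ice5 and bowl_mid below 0.062 m or distance between each of ice0, ice2, ice3 and bowl_mid below 0.062 m or distance between each of ice0, ice2, ice4 and bowl_mid below 0.062 m or distance between each of ice0, ice2, ice5 and bowl_mid below 0.062 m or distance between each of ice0, ice3, ice4 and bowl_mid below 0.062 m or distance between each of ice0, ice3, ice5 and bowl_mid below 0.062 m or distance between each of ice0, ice4, ice5 and bowl_mid below 0.062 m or distance between each of ice1, ice2, ice3 and bowl_mid below 0.062 m or distance between each of ice1, ice2, ice4 and bowl_mid below 0.062 m or distance between each of ice1, ice2, ice5 and bowl_mid below 0.062 m or distance between each of ice1, ice3, ice4 and bowl_mid below 0.062 m or distance between each of ice1, ice3, ice5 and bowl_mid below 0.062 m or distance between each of ice1, ice4, ice5 and bowl_mid below 0.062 m or distance between each of ice2, ice3, ice4 and bowl_mid below 0.062 m or distance between each of ice2, ice3, ice5 and bowl_mid below 0.062 m or distance between each of ice2, ice4, ice5 and bowl_mid below 0.062 m or distance between each of ice3, ice4, ice5 and bowl_mid below 0.062 m) and (distance between ice0 and bowl_mid below 0.062 m or (x of ice0 in the frame of ice_well between -0.112 and 0.112 m and y of ice0 in the frame of ice_well between -0.056 and 0.056 m and z of ice0 in the frame of ice_well between 0 and 0.06 m)) and (distance between ice1 and bowl_mid below 0.062 m or (x of ice1 in the frame of ice_well between -0.112 and 0.112 m and y of ice1 in the frame of ice_well between -0.056 and 0.056 m and z of ice1 in the frame of ice_well between 0 and 0.06 m)) and (distance between ice2 and bowl_mid below 0.062 m or (x of ice2 in the frame of ice_well between -0.112 and 0.112 m and y of ice2 in the frame of ice_well between -0.056 and 0.056 m and z of ice2 in the frame of ice_well between 0 and 0.06 m)) and (distance between ice3 and bowl_mid below 0.062 m or (x of ice3 in the frame of ice_well between -0.112 and 0.112 m and y of ice3 in the frame of ice_well between -0.056 and 0.056 m and z of ice3 in the frame of ice_well between 0 and 0.06 m)) and (distance between ice4 and bowl_mid below 0.062 m or (x of ice4 in the frame of ice_well between -0.112 and 0.112 m and y of ice4 in the frame of ice_well between -0.056 and 0.056 m and z of ice4 in the frame of ice_well between 0 and 0.06 m)) and (distance between ice5 and bowl_mid below 0.062 m or (x of ice5 in the frame of ice_well between -0.112 and 0.112 m and y of ice5 in the frame of ice_well between -0.056 and 0.056 m and z of ice5 in the frame of ice_well between 0 and 0.06 m)) and x of scoop in the frame of tray between -0.05 and 0.05 m and y of scoop in the frame of tray between -0.035 and 0.035 m and z of scoop in the frame of tray between -0.002 and 0.01 m and angle between each of scoop, bowl's own z axis and vertical below 0.12 rad and value of joint cover below 0.008 m and distance of bowl from where it was at the start of the episode below 0.05 m and linear speed of each of scoop, bowl below 0.03 m/s); the robot touches nothing.
It fails at once if a finger of the gripper touches an ice cube (contact force between the fingers and ice0 above 0.3 N or contact force between the fingers and ice1 above 0.3 N or contact force between the fingers and ice2 above 0.3 N or contact force between the fingers and ice3 above 0.3 N or contact force between the fingers and ice4 above 0.3 N or contact force between the fingers and ice5 above 0.3 N).
It fails at once if a glass or the can is moved by more than 30 mm (distance of any of tumbler_short, tumbler_tall, can from where it was at the start of the episode above 0.03 m).
It also fails if it takes over 72 s, if anything falls off the work surface, if the arm or the gripper's body presses on something with over 40 N, if the wrist force passes 120 N, or if a joint passes its speed limit or range.

## Robot

A 6-joint arm with a two-finger parallel gripper is mounted at the origin on a cart in front of the work surface, level with it; the furniture and walls round the work are solid. World frame = base frame: x ahead of the robot, y to its left, z up, the work surface at z = 0. Lengths are in m, angles in degrees, forces in N, time in s.
With the tool pointing down it reaches from about 0.4 to 0.825 m from the base axis. Payload 7 kg.
Tool frame: the origin (TCP) lies between the finger pads; the fingertips stand 22 mm ahead of it and the grasp point (between the pads) lies 3 mm ahead of it; z points along the fingers, y is the line along which they close (so a half turn about z gives the same grasp; the last joint's range is limited). The gripper opens to 88 mm and grips with 3 to 60 N. Pads are 19 mm wide; open, the fingers measure 130 mm over their backs; the gripper's body (78 mm by 193 mm) begins 47 mm behind the grasp point.
Start: joints at [82.741, 20.546, 0.682, 0, -70.136, -16.507], TCP at [0.272, 0.618, 0.249] pointing down, gripper open.
Joint ranges: [-176.03, 176.03], [-82.01, 121.73], [-58.28, 71.71], [-173.87, 95.51], [-174.79, -0.11], [-173.66, 173.66]. Speed limits (degrees/s): [136.94, 136.94, 172.46, 180, 180, 180].

## Interface

Orientations are given as [roll, pitch, yaw] about the fixed x, y, z axes, in that order (R = Rz(yaw) Ry(pitch) Rx(roll)).
In Python, from plant import r, vision gives the robot as it stands.
- The arm moves only by the shell command python3 -m pendant 'ROWS' [FORCE]. ROWS is JSON, a list that holds one entry, the list of rows, each a list of 7 numbers: the shift along the tool's x, y, z scaled (see below), then the turn, a rotation vector about the tool's x, y, z scaled (see below), then the opening, from -1 (shut) to 1 (fully open). In form: [[[x, y, z, wx, wy, wz, fingers], ...]]. A call has exactly 8 rows; each row shifts and turns the commanded pose from where the row before left it, along the tool's axes as they then stand; what a row does not reach is not made up. The controller multiplies each number of a shift by 20 mm and each number of a turn by 4 degrees. A row lasts 1/10 s, in which the tool goes at most 50 mm and 8.59 degrees, less where a joint would pass 70% of its speed; a pose out of reach is approached as far as the arm can. A call with a number of a shift or a turn outside -1 to 1 is refused whole. A call with a gripper value outside its range is refused whole. The fingers move at their own pace and stop on an object; FORCE is the grip in N (left out, the last holds). Time passes only in rows, so rows that do not move let the fingers close, or fill a call up. It gives the time, the measured TCP pose, the force, the opening and the grip force at its end, in the units of the state.
- r.get_state(): the state, without advancing time (a new reading comes with each control period).
- vision.capture(name): name is "scene" or "top"; returns a dict with "frame" (400x640x3 uint8, blue, green, red), "depth" (400x640 float32, m along the optical axis (not along the pixel's ray), 0 where there is no reading), "camera_matrix" (3x3 intrinsics, pixels), "extrinsics" (4x4, takes a point from world to camera coordinates). Camera axes: x right, y up, looking along -z (the intrinsics and any distortion apply to the point x, -y, -z); pixel columns grow to the right and rows downward; lengths in m; the calibration is good to about 2 mm. A picture is of the moment at which its call begins.
- r.close_job(): hands the job in; it is judged then, once.
The state is a dict: "time_s": time; "joints": joint angles; "qd": joint speeds; "joint_torque": joint torques, N m; "tcp_pos": TCP position; "eef_rot": TCP orientation; "contact_force": force on the tool from outside, world axes, zero at the start; "moment": the same for the moment, N m; "gripper_width": finger opening in m; "gripper_force": force on a finger pad.
Only numpy, scipy, OpenCV 4.12 (cv2) and the standard library are available. Lean on these libraries where they do the work, as an engineer would, in place of code of your own. Each camera call takes 0.05 s, during which the arm holds its last target. There are 200 camera calls.

## Working session

There is one attempt and no reset: what is moved stays moved. The work goes in short steps, Python scripts to look and compute and a shell command to move; the robot and the scene stay as the last step left them, time stands still between calls to the robot, and variables do not carry over. Pictures are saved under pics/ and viewed, at most 10 in all, crops included, and the job is handed in when it is done.

```bash
mkdir -p pics; ls; python3 - <<'E'
from plant import r, vision
import cv2,numpy as np
print(r.get_state())
for n in("scene","top"):
    c=vision.capture(n); cv2.imwrite(f"pics/{n}0.png",c["frame"]); np.savez(f"{n}0.npz",**c)
    print(c["camera_matrix"],c["extrinsics"], [k for k in c])
E
```

```text
pics
{'time_s': 0.0, 'joints': array([ 8.27403331e+01,  2.05899450e+01,  6.34559694e-01, -1.91405478e-02,
       -7.01331193e+01, -1.65084766e+01]), 'qd': array([ 0.02850832, -0.02289589, -0.03693352,  0.03685734, -0.04366171,
       -0.03849218]), 'joint_torque': array([ 4.60474203e-04, -5.82712519e+01,  2.93043101e+01,  6.99726105e+00,
        6.83893843e-03, -1.48835288e-04]), 'tcp_pos': array([0.27188045, 0.6173545 , 0.2476485 ]), 'eef_rot': array([ 1.79910030e+02, -7.89982092e-03, -2.37746559e+01]), 'contact_force': array([0.32600754, 0.26987336, 0.91528756]), 'moment': array([ 0.01685356,  0.00543502, -0.03478355]), 'gripper_force': 0.0, 'gripper_width': 0.08727820871701257}
[[442.74247909   0.         323.15195585]
 [  0.         442.74247909 198.96235166]
 [  0.           0.           1.        ]] [[ 0.88771413 -0.46003364 -0.01823919 -0.50012845]
 [ 0.33013348  0.60843674  0.72167626 -0.28002082]
 [-0.32089797 -0.64666358  0.6919904  -1.32561321]
 [ 0.          0.          0.          1.        ]] ['frame', 'depth', 'camera_matrix', 'extrinsics']
[[511.07061389   0.         318.14215012]
 [  0.         511.07061389 194.90217441]
 [  0.           0.           1.        ]] [[ 0.04504516 -0.99894863  0.00851829 -0.00653835]
 [ 0.9473071   0.04542042  0.31709027 -0.57934181]
 [-0.3171438  -0.00621394  0.9483571  -1.73566646]
 [ 0.          0.          0.          1.        ]] ['frame', 'depth', 'camera_matrix', 'extrinsics']
```

View pics/top0.png

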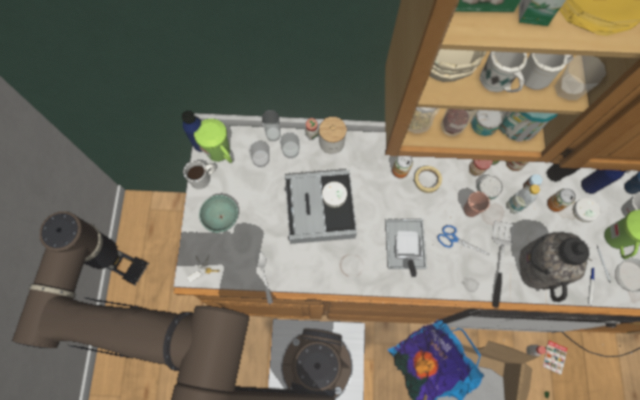

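View pics/scene0.png

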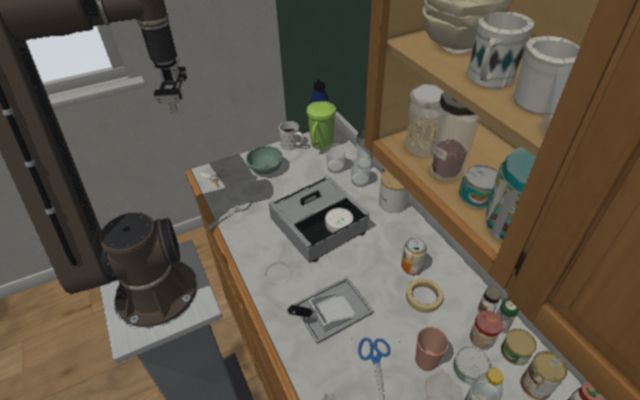

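The top view shows the bowl at (219,212), the caddy at (320,205) with the cover's grip at (308,204), and the tray with the scoop at (406,243), its handle at (412,268) pointing toward the robot. The tumblers are near (260,155) and (290,146) and the can is at (402,167). The scene view agrees.

```bash
cat > h.py <<'E'
import numpy as np,cv2
def cloud(c):
    K,E,d=c["camera_matrix"],c["extrinsics"],c["depth"]
    v,u=np.mgrid[:d.shape[0],:d.shape[1]]
    p=np.stack([(u-K[0,2])/K[0,0]*d,-(v-K[1,2])/K[1,1]*d,-d],-1)
    return (p-E[:3,3])@E[:3,:3]   # world
def rayz(c,u,v,z):
    K,E=c["camera_matrix"],c["extrinsics"]; R=E[:3,:3]
    o=-R.T@E[:3,3]; d=R.T@np.array([(u-K[0,2])/K[0,0],-(v-K[1,2])/K[1,1],-1])
    return o+d*(z-o[2])/d[2]
def pix(c,p):
    K,E=c["camera_matrix"],c["extrinsics"]; q=E[:3,:3]@np.array(p)+E[:3,3]
    return np.array([K[0,2]+K[0,0]*q[0]/-q[2],K[1,2]+K[1,1]*-q[1]/-q[2]])
def box(P,xl,yl,zl):
    m=(P[...,0]>xl[0])&(P[...,0]<xl[1])&(P[...,1]>yl[0])&(P[...,1]<yl[1])&(P[...,2]>zl[0])&(P[...,2]<zl[1])
    return m
def rect(q):
    return cv2.minAreaRect((q[:,:2]*1000).astype(np.float32))
E
python3 - <<'E'
from h import *
np.set_printoptions(precision=3,suppress=True)
for n in("top","scene"):
    c=np.load(n+"0.npz"); P=cloud(c)
    if n=="top":
        for nm,uv,z in(("bowl",(219,212),.03),("caddy",(320,205),.08),("grip",(308,204),.107),("tray",(406,243),.01),("handle",(412,268),.08),("tumb",(260,155),.08),("tumb2",(290,146),.08),("tumb3",(272,125),.08),("can",(402,167),.115)):
            print(nm,rayz(c,*uv,z),P[uv[1],uv[0]])
    for nm,xl,yl,zl in(("table",(.4,.6),(-.1,.05),(-.02,.02)),("caddyrim",(.42,.8),(-.17,.17),(.065,.12)),("bar",(.45,.75),(-.1,.15),(.095,.12)),("bowlrim",(.4,.65),(.17,.4),(.045,.08)),("handle",(.25,.6),(-.4,-.17),(.05,.2)),("scoop",(.25,.7),(-.4,-.16),(.022,.05)),("tray",(.25,.7),(-.4,-.15),(.009,.022)),("can",(.55,.8),(-.3,-.15),(.1,.14))):
        m=box(P,xl,yl,zl); q=P[m]
        if len(q): print(n,nm,len(q),rect(q),np.percentile(q,[2,50,98],axis=0).ravel())
E
```

```text
bowl [0.517 0.381 0.03 ] [0.521 0.384 0.015]
caddy [0.546 0.012 0.08 ] [0.545 0.012 0.083]
grip [0.539 0.055 0.107] [0.54  0.055 0.104]
tray [ 0.438 -0.307  0.01 ] [ 0.439 -0.308  0.007]
handle [ 0.334 -0.315  0.08 ] [ 0.328 -0.309  0.111]
tumb [0.729 0.243 0.08 ] [0.759 0.252 0.008]
tumb2 [0.771 0.134 0.08 ] [0.803 0.139 0.006]
tumb3 [0.854 0.207 0.08 ] [0.823 0.2   0.142]
can [ 0.693 -0.277  0.115] [ 0.695 -0.278  0.109]
top table 530 ((494.4974365234375, -24.756446838378906), (149.37258911132812, 188.8917236328125), 89.96465301513672) [ 0.401 -0.096 -0.008  0.424 -0.038  0.003  0.564  0.046  0.02 ]
top caddyrim 2871 ((620.7144165039062, 22.375778198242188), (386.45062255859375, 242.18374633789062), 8.63019847869873) [ 0.428 -0.108  0.067  0.552  0.046  0.081  0.789  0.135  0.111]
top bar 86 ((584.5768432617188, 62.953006744384766), (153.12442016601562, 47.50474166870117), 22.77981185913086) [0.509 0.046 0.096 0.543 0.057 0.107 0.634 0.07  0.116]
top bowlrim 135 ((505.78125, 352.338623046875), (138.64834594726562, 93.87651062011719), 0.19382326304912567) [0.437 0.307 0.046 0.514 0.
[... 1509 characters left out ...]
, -314.2037658691406), (104.27532196044922, 88.97946166992188), 2.6289100646972656) [ 0.304 -0.356  0.051  0.339 -0.318  0.092  0.395 -0.279  0.125]
scene scoop 572 ((522.0115966796875, -312.40277099609375), (154.76773071289062, 360.1002502441406), 85.49918365478516) [ 0.351 -0.393  0.022  0.436 -0.337  0.028  0.697 -0.237  0.049]
scene tray 1055 ((486.38812255859375, -277.40155029296875), (240.7334442138672, 426.53424072265625), 89.35765075683594) [ 0.349 -0.376  0.009  0.446 -0.307  0.013  0.689 -0.232  0.022]
scene can 239 ((722.4996948242188, -278.47576904296875), (64.01737976074219, 42.668800354003906), 0.7839528918266296) [ 0.692 -0.299  0.103  0.719 -0.281  0.114  0.75  -0.259  0.119]
```

```bash
python3 - <<'E'
import cv2,numpy as np
a=cv2.imread("pics/top0.png")[120:300,170:450]; a=cv2.resize(a,None,fx=2.8,fy=2.8,interpolation=cv2.INTER_CUBIC)
cv2.imwrite("pics/topcrop.png",a)
E
```

```text
(no output)
```

View pics/topcrop.png

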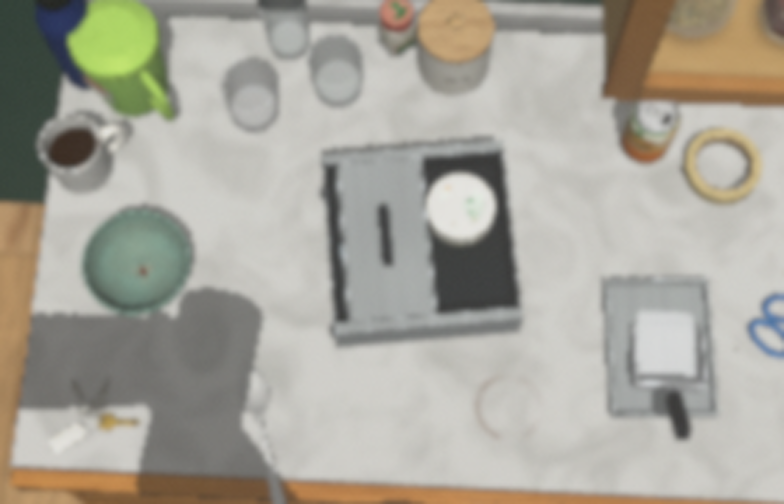

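The crop shows the caddy with its cover about 20 mm open, its corners near (324,155), (495,140), (520,325) and (335,340). The tray corners are near (602,278) and (714,410), and the scoop pan is at (665,345) with its handle end at (682,432).

```bash
cat > m.py <<'E'
from h import *
np.set_printoptions(precision=4,suppress=True)
def comp(m,k=3):
    m=cv2.morphologyEx(m.astype(np.uint8),cv2.MORPH_OPEN,np.ones((k,k)))
    n,l,s,_=cv2.connectedComponentsWithStats(m); 
    return l==1+np.argmax(s[1:,4])
for n in("top","scene"):
    c=np.load(n+"0.npz"); P=cloud(c); P=np.where(np.isfinite(P),P,0)
    F=c["frame"].astype(int); V=F.max(2)
    for nm,m in(("caddy",comp(box(P,(.4,.7),(-.14,.16),(.05,.125)))),
      ("bar",comp(box(P,(.48,.62),(.02,.1),(.09,.125))&(V<90),1)),
      ("tray",comp(box(P,(.33,.56),(-.4,-.22),(.008,.14)))),
      ("pan",comp(box(P,(.33,.56),(-.4,-.22),(.004,.14))&(V>185))),
      ("handle",comp(box(P,(.25,.45),(-.4,-.22),(.02,.16))&(V<70),1)),
      ("bowl",comp(box(P,(.4,.62),(.27,.46),(.008,.08)))),
      ("can",comp(box(P,(.6,.8),(-.33,-.2),(.1,.14))))):
        q=P[m]; r=rect(q); print(n,nm,len(q),np.array([*r[0],*r[1],r[2]]),"z",np.percentile(q[:,2],[5,50,95]))
        if nm=="handle":
            mu=q.mean(0); w,v=np.linalg.eigh(np.cov((q-mu).T)); print("   hdl mean",mu,"axis",v[:,2], "yaw",np.degrees(np.arctan2(v[1,2],v[0,2])))
    if n=="top":
      f=lambda u,v:(170+u/2.8,120+v/2.8)
      for nm,z,L in(("caddy",.085,((324,155),(495,140),(520,325),(335,340))),("tray",.018,((602,278),(708,278),(716,410),(610,414))),("bar",.107,((384,205),(390,264))),("pan@z",.006,((637,312),(697,310))),("bowlrim",.06,((83,258),(193,250),(140,207),(142,312)))):
        for p in L: print(nm,rayz(c,*f(*p),z))
E
python3 m.py
```

```text
top caddy 3064 [551.599   11.8391 244.0884 239.7034   7.5757] z [0.0558 0.0801 0.0909]
top bar 41 [542.5545  58.1217  66.4431   7.1443   3.6823] z [0.1012 0.1078 0.1149]
top tray 202 [ 385.4524 -328.9062   76.0639  103.863    36.1219] z [0.0105 0.0435 0.1011]
top pan 60 [ 469.7876 -296.338    46.0146   21.9576   83.5594] z [0.0042 0.0087 0.0155]
top handle 43 [ 332.8273 -308.9864   53.5628   10.9055    1.8471] z [0.0765 0.1041 0.1261]
   hdl mean [ 0.3324 -0.309   0.1044] axis [-0.6798 -0.0279  0.7329] yaw -177.65236978815904
top bowl 962 [505.6194 378.7173 138.4243 146.4497   1.1103] z [0.0109 0.0279 0.0619]
top can 200 [ 714.399  -285.3504   51.6523   62.6114    7.0646] z [0.1034 0.1112 0.1192]
caddy [0.6515 0.1419 0.085 ]
caddy [ 0.6832 -0.08    0.085 ]
caddy [ 0.4363 -0.1181  0.085 ]
caddy [0.4062 0.1121 0.085 ]
tray [ 0.5217 -0.2294  0.018 ]
tray [ 0.5284 -0.369   0.018 ]
tray [ 0.3534 -0.3757  0.018 ]
tray [ 0.342  -0.2403  0.018 ]
bar [0.5792 0.0597 0.107 ]
bar [0.5016 0.0481 0.107 ]
pan@z [ 0.481  -0.2772  0.006 ]
pan@z [ 0.4874 -0.3561  0.006 ]
bowlrim [0.5046 0.4442 0.06  ]
bowlrim [0.5221 0.304  0.06  ]
bowlrim [0.5771 0.3783 0.06  ]
bowlrim [0.4369 0.3609 0.06  ]Traceback (most recent call last):
  File "m.py", line 13, in <module>
    ("pan",comp(box(P,(.33,.56),(-.4,-.22),(.004,.14))&(V>185))),
           ~~~~^^^^^^^^^^^^^^^^^^^^^^^^^^^^^^^^^^^^^^^^^^^^^^^^
  File "m.py", line 6, in comp
    return l==1+np.argmax(s[1:,4])
                ~~~~~~~~~^^^^^^^^^
    return _wrapfunc(a, 'argmax', axis=axis, out=out, **kwds)
    return bound(*args, **kwds)
ValueError: attempt to get argmax of an empty sequence
```

```bash
sed -i '/"pan",comp/d' m.py; python3 m.py | grep -v "^[cpb]" ; python3 - <<'E'
from h import *
a=np.load("top0.npz");b=np.load("scene0.npz")
A=cv2.resize(a["frame"][210:285,375:435],None,fx=6.6,fy=6.6,interpolation=cv2.INTER_CUBIC)
B=cv2.resize(b["frame"][270:345,280:340+40],None,fx=4,fy=4,interpolation=cv2.INTER_CUBIC)
B=cv2.copyMakeBorder(B,0,A.shape[0]-B.shape[0],0,0,cv2.BORDER_CONSTANT)
cv2.imwrite("pics/sc.png",np.hstack([A,B])); print(A.shape,B.shape)
P=cloud(a); m=box(P,(.55,.9),(.1,.6),(.12,1)); q=P[m]; print("left tall",len(q),np.percentile(q,[2,50,98],axis=0))
P=cloud(a); m=box(P,(.45,.8),(-.35,-.1),(.12,.8)); q=P[m]; print("right tall",len(q),len(q) and np.percentile(q,[2,50,98],axis=0))
E
```

```text
top caddy 3064 [551.599   11.8391 244.0884 239.7034   7.5757] z [0.0558 0.0801 0.0909]
top bar 41 [542.5545  58.1217  66.4431   7.1443   3.6823] z [0.1012 0.1078 0.1149]
top tray 202 [ 385.4524 -328.9062   76.0639  103.863    36.1219] z [0.0105 0.0435 0.1011]
top handle 43 [ 332.8273 -308.9864   53.5628   10.9055    1.8471] z [0.0765 0.1041 0.1261]
   hdl mean [ 0.3324 -0.309   0.1044] axis [-0.6798 -0.0279  0.7329] yaw -177.65236978815904
top bowl 962 [505.6194 378.7173 138.4243 146.4497   1.1103] z [0.0109 0.0279 0.0619]
top can 200 [ 714.399  -285.3504   51.6523   62.6114    7.0646] z [0.1034 0.1112 0.1192]
tray [ 0.5217 -0.2294  0.018 ]
tray [ 0.5284 -0.369   0.018 ]
tray [ 0.3534 -0.3757  0.018 ]
tray [ 0.342  -0.2403  0.018 ]
scene caddy 3648 [553.1498  14.2772 243.8378 245.9311   7.55  ] z [0.055  0.0805 0.0899]
scene bar 103 [545.6161  56.4803  73.0533  17.9566  10.9132] z [0.0935 0.1078 0.113 ]
scene tray 857 [ 427.4799 -294.7557  195.0303  126.3956    2.0144] z [0.0096 0.0254 0.0909]
scene handle 210 [ 333.5893 -309.1912   66.0743   27.8498    0.3389] z [0.0654 0.1    0.1233]
   hdl mean [ 0.3331 -0.3173  0.0972] axis [-0.6299  0.01    0.7766] yaw 179.09416608983204
scene bowl 817 [508.0174 378.5912 142.9821 138.213   50.546 ] z [0.0131 0.0385 0.0633]
scene can 335 [ 721.9423 -288.1479   61.9005   60.8296   11.1458] z [0.1038 0.1135 0.118 ]
(495, 396, 3) (495, 400, 3)
left tall 5816 [[0.72280824 0.11299538 0.12915311]
 [0.89856573 0.38041274 0.38018128]
 [0.89995959 0.58685032 0.70316878]]
right tall 6745 [[ 0.59515849 -0.34634242  0.45456574]
 [ 0.66001117 -0.26138773  0.6677113 ]
 [ 0.77839728 -0.1715636   0.79398652]]
```

View pics/sc.png

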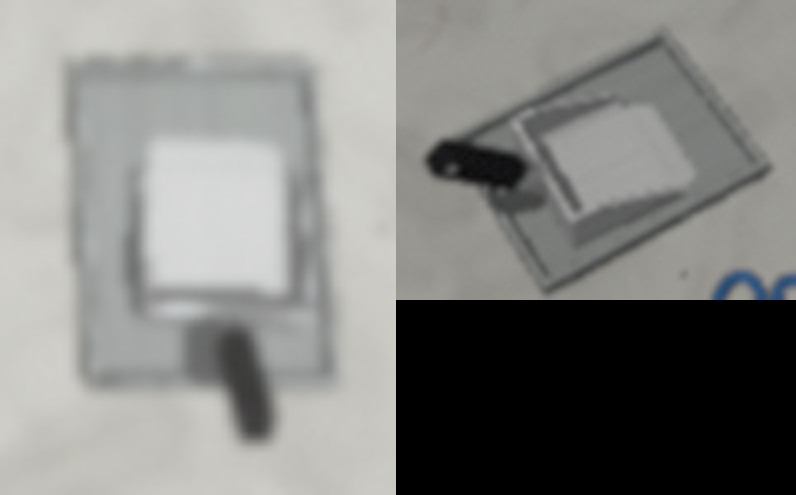

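```bash
python3 -m pendant '[[[0,0,0,0,0,0,0],[0,0,0,0,0,0,0],[0,0,0,0,0,0,0],[0,0,0,0,0,-1,0],[0,0,0,0,0,-1,0],[0,0,0,0,0,-1,0],[0,0,0,0,0,-1,0],[0,0,0,0,0,-1,0]]]' 30
```

```text
time_s: 0.9
tcp_pos: [0.272, 0.6177, 0.2486]
eef_rot: [-180.0, 0.0, -3.6]
contact_force: [0.6, -0.0, -0.3]
gripper_width: 0.044
gripper_force: 0.0
```

The scoop lies lip forward in the tray. In the left panel its lip middle is at (215,141), its back wall at (225,312), and the handle runs from (235,335) to (257,435). In the right panel the handle end is at (432,160).

```bash
python3 - <<'E'
from h import *
np.set_printoptions(precision=4,suppress=True)
a=np.load("top0.npz");b=np.load("scene0.npz")
f=lambda u,v:(375+u/6.6,210+v/6.6); g=lambda u,v:(280+(u-396)/4,270+v/4)
print("lip",rayz(a,*f(215,141),.005),"back",rayz(a,*f(226,312),.046))
print("mid hdl",rayz(a,*f(246,385),.1))
print("scene lip corners",rayz(b,*g(652,105),.006),rayz(b,*g(693,180),.006),"back",rayz(b,*g(517,120),.046),rayz(b,*g(577,218),.046))
print("scene hdl mid",rayz(b,*g(478,162),.1))
h=np.array([-.0995,0,.089])
for y in(0,2,4,6):
  pass
for p in((.34,-.31,.089),(.33,-.31,.1)): print(pix(a,p),pix(b,p))
print("tray scene",[rayz(b,*g(*q),.018) for q in((662,38),(770,168),(548,290))])
E
```

```text
lip [ 0.4832 -0.3144  0.005 ] back [ 0.378  -0.3121  0.046 ]
mid hdl [ 0.3287 -0.3123  0.1   ]
scene lip corners [ 0.4874 -0.2797  0.006 ] [ 0.4824 -0.3477  0.006 ] back [ 0.3841 -0.269   0.046 ] [ 0.3858 -0.3568  0.046 ]
scene hdl mid [ 0.3336 -0.3186  0.1   ]
[410.984  265.6125] [301.5112 309.2686]
[411.6038 267.9186] [297.8504 308.5289]
tray scene [array([ 0.5187, -0.2388,  0.018 ]), array([ 0.5308, -0.371 ,  0.018 ]), array([ 0.3512, -0.3804,  0.018 ])]
```

```bash
python3 -m pendant '[[[0,0,0,0,0,-0.94,-0.1],[0,0,0,0,0,-0.94,-0.1],[0,0,0,0,0,-0.94,-0.1],[0.32,0.99,0,0,0,0,-0.1],[0.32,0.99,0,0,0,0,-0.1],[0.32,0.99,0,0,0,0,-0.1],[0.32,0.99,0,0,0,0,-0.1],[0.32,0.99,0,0,0,0,-0.1]]]'; python3 -m pendant '[[[0.32,0.99,0,0,0,0,-0.1],[0.32,0.99,0,0,0,0,-0.1],[0.32,0.99,0,0,0,0,-0.1],[0.32,0.99,0,0,0,0,-0.1],[0.32,0.99,0,0,0,0,-0.1],[0.32,0.99,0,0,0,0,-0.1],[0.32,0.99,0,0,0,0,-0.1],[0.32,0.99,0,0,0,0,-0.1]]]'; python3 -m pendant '[[[0.32,0.99,0,0,0,0,-0.1],[0.32,0.99,0,0,0,0,-0.1],[0.32,0.99,0,0,0,0,-0.1],[0.32,0.99,0,0,0,0,-0.1],[0.32,0.99,0,0,0,0,-0.1],[0.32,0.99,0,0,0,0,-0.1],[0.32,0.99,0,0,0,0,-0.1],[0.32,0.99,0,0,0,0,-0.1]]]'
```

```text
time_s: 1.7
tcp_pos: [0.3173, 0.5224, 0.2487]
eef_rot: [-180.0, -0.0, 7.5]
contact_force: [0.0, 0.2, 0.9]
gripper_width: 0.0396
gripper_force: 0.0
time_s: 2.5
tcp_pos: [0.3888, 0.3718, 0.2486]
eef_rot: [-180.0, -0.0, 7.5]
contact_force: [0.4, 0.3, -0.2]
gripper_width: 0.0394
gripper_force: 0.0
time_s: 3.3
tcp_pos: [0.46, 0.2214, 0.2486]
eef_rot: [-180.0, -0.0, 7.5]
contact_force: [0.1, -0.2, 0.1]
gripper_width: 0.0388
gripper_force: 0.0
```

```bash
python3 -m pendant '[[[0.34,0.97,0,0,0,0,-0.1],[0.34,0.97,0.2,0,0,0,-0.1],[0.34,0.97,0.3,0,0,0,-0.1],[0.34,0.97,0.5,0,0,0,-0.1],[0.34,0.97,0.5,0,0,0,-0.1],[0.34,0.97,0.5,0,0,0,-0.1],[0.34,0.97,0.5,0,0,0,-0.1],[0.34,0.97,0.5,0,0,0,-0.1]]]'; python3 -m pendant '[[[0.34,0.97,0.2,0,0,0,-0.1],[0,0,0.5,0,0,0,-0.1],[0,0,0.7,0,0,0,-0.1],[0,0,0.7,0,0,0,-0.1],[0,0,0.7,0,0,0,-0.1],[0,0,0.7,0,0,0,-0.1],[0,0,0.5,0,0,0,-0.1],[0,0,0,0,0,0,-0.1]]]'
```

```text
time_s: 4.1
tcp_pos: [0.5341, 0.0747, 0.1882]
eef_rot: [-180.0, -0.0, 7.5]
contact_force: [-0.4, 0.2, 0.3]
gripper_width: 0.0389
gripper_force: 0.0
time_s: 4.9
tcp_pos: [0.5421, 0.0576, 0.1072]
eef_rot: [180.0, 0.1, 7.5]
contact_force: [0.0, -0.1, 1.1]
gripper_width: 0.0397
gripper_force: 0.0
```

```bash
python3 -m pendant '[[[0,0,0,0,0,0,-1],[0,0,0,0,0,0,-1],[0,0,0,0,0,0,-1],[0,0,0,0,0,0,-1],[0,0,0,0,0,0,-1],[0,0.3,0,0,0,0,-1],[0,0.6,0,0,0,0,-1],[0,0.6,0,0,0,0,-1]]]' 30;  python3 -m pendant '[[[0,0.6,0,0,0,0,-1],[0,0.6,0,0,0,0,-1],[0,0.6,0,0,0,0,-1],[0,0.6,0,0,0,0,-1],[0,0.5,0,0,0,0,-1],[0,0.2,0,0,0,0,-1],[0,0,0,0,0,0,-1],[0,0,0,0,0,0,-1]]]'
```

```text
time_s: 5.7
tcp_pos: [0.5475, 0.028, 0.1091]
eef_rot: [-180.0, -0.1, 7.6]
contact_force: [-2.0, 1.5, 4.8]
gripper_width: 0.0135
gripper_force: 30.0
time_s: 6.5
tcp_pos: [0.5559, -0.0341, 0.1091]
eef_rot: [180.0, -0.1, 7.5]
contact_force: [1.4, -2.0, 5.5]
gripper_width: 0.0135
gripper_force: 30.0
```

```bash
python3 -m pendant '[[[0,0.2,0,0,0,0,-1],[0,0.2,0,0,0,0,-1],[0,0.1,0,0,0,0,-1],[0,0,0,0,0,0,-1],[0,0,0,0,0,0,0],[0,0,0,0,0,0,0],[0,0,-0.5,0,0,0,0],[0,0,-1,0,0,0,0]]]';  python3 -m pendant '[[[0,0,-1,0,0,0,0],[0,0,-1,0,0,0,0],[-0.5,1,-0.5,0,0,0.45,0],[-0.85,1,0,0,0,0.45,0],[-0.85,1,0,0,0,0.45,0],[-0.85,1,0,0,0,0.45,0],[-0.85,1,0,0,0,0,0],[-0.85,1,0,0,0,0,0]]]'; python3 - <<'E'
from plant import vision
from h import *
from m import comp
c=vision.capture("top"); np.savez("top1.npz",**c); P=cloud(c)
a=c["frame"][150:260,270:400]; cv2.imwrite("pics/top1.png",cv2.resize(a,None,fx=5,fy=5,interpolation=cv2.INTER_CUBIC))
E
```

```text
time_s: 7.3
tcp_pos: [0.5552, -0.0434, 0.1376]
eef_rot: [180.0, 0.2, 7.5]
contact_force: [0.5, 0.1, 1.0]
gripper_width: 0.0399
gripper_force: 0.0
time_s: 8.1
tcp_pos: [0.4677, -0.1685, 0.1891]
eef_rot: [180.0, -0.0, 0.3]
contact_force: [-0.3, 0.2, 0.2]
gripper_width: 0.0442
gripper_force: 0.0
top caddy 3064 [551.599   11.8391 244.0884 239.7034   7.5757] z [0.0558 0.0801 0.0909]
top bar 41 [542.5545  58.1217  66.4431   7.1443   3.6823] z [0.1012 0.1078 0.1149]
top tray 202 [ 385.4524 -328.9062   76.0639  103.863    36.1219] z [0.0105 0.0435 0.1011]
top handle 43 [ 332.8273 -308.9864   53.5628   10.9055    1.8471] z [0.0765 0.1041 0.1261]
   hdl mean [ 0.3324 -0.309   0.1044] axis [-0.6798 -0.0279  0.7329] yaw -177.65236978815904
top bowl 962 [505.6194 378.7173 138.4243 146.4497   1.1103] z [0.0109 0.0279 0.0619]
top can 200 [ 714.399  -285.3504   51.6523   62.6114    7.0646] z [0.1034 0.1112 0.1192]
caddy [0.6515 0.1419 0.085 ]
caddy [ 0.6832 -0.08    0.085 ]
caddy [ 0.4363 -0.1181  0.085 ]
caddy [0.4062 0.1121 0.085 ]
tray [ 0.5217 -0.2294  0.018 ]
tray [ 0.5284 -0.369   0.018 ]
tray
[... 230 characters left out ...]
0.06  ]
bowlrim [0.5771 0.3783 0.06  ]
bowlrim [0.4369 0.3609 0.06  ]
scene caddy 3648 [553.1498  14.2772 243.8378 245.9311   7.55  ] z [0.055  0.0805 0.0899]
scene bar 103 [545.6161  56.4803  73.0533  17.9566  10.9132] z [0.0935 0.1078 0.113 ]
scene tray 857 [ 427.4799 -294.7557  195.0303  126.3956    2.0144] z [0.0096 0.0254 0.0909]
scene handle 210 [ 333.5893 -309.1912   66.0743   27.8498    0.3389] z [0.0654 0.1    0.1233]
   hdl mean [ 0.3331 -0.3173  0.0972] axis [-0.6299  0.01    0.7766] yaw 179.09416608983204
scene bowl 817 [508.0174 378.5912 142.9821 138.213   50.546 ] z [0.0131 0.0385 0.0633]
scene can 335 [ 721.9423 -288.1479   61.9005   60.8296   11.1458] z [0.1038 0.1135 0.118 ]
```

View pics/top1.png

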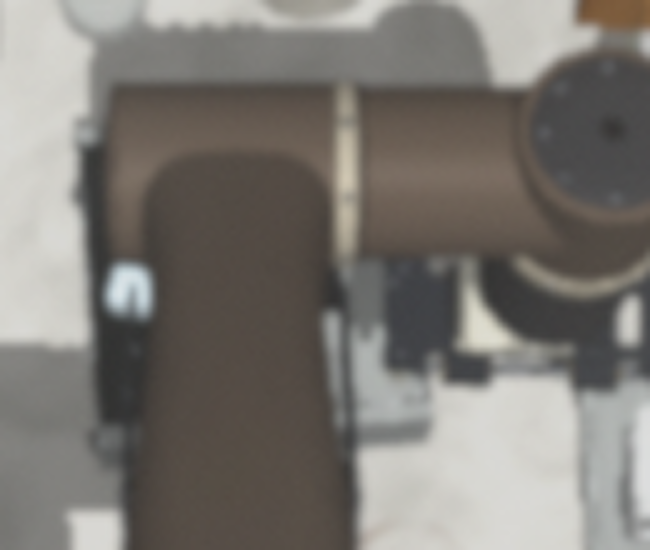

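The arm now hides most of the caddy; one cube shows at (128,290) in the crop, and the caddy body's near edge is at about (390,430). I'll fetch the scoop next.

```bash
python3 -m pendant '[[[-0.87,0.9,0,0,0,0,0.3],[-0.87,0.9,0,0,0,0,0.3],[-0.87,0.9,0,0,0,0,0.3],[-0.87,0.9,0,0,0,0,0.3],[-0.87,0.9,0,0,0,0,0.3],[-0.87,0.9,0,0,0,0,0.3],[-0.87,0.9,0,0,0,0,0.3],[-0.87,0.9,0,0,0,0,0.3]]]';  python3 - <<'E'
from plant import vision,r
from h import *
s=r.get_state(); print(s["tcp_pos"],s["joints"])
A=[]
for n in("top","scene"):
    c=vision.capture(n); np.savez(n+"2.npz",**c)
    A.append(c["frame"])
a=cv2.resize(A[0][150:290,270:440],None,fx=2.3,fy=2.3,interpolation=cv2.INTER_CUBIC)
b=cv2.resize(A[1][170:350,240:400],None,fx=2.5,fy=2.5,interpolation=cv2.INTER_CUBIC)
a=cv2.copyMakeBorder(a,0,b.shape[0]-a.shape[0],0,0,cv2.BORDER_CONSTANT)
cv2.imwrite("pics/s2.png",np.hstack([a,b])); print(a.shape,b.shape)
E
```

```text
time_s: 8.95
tcp_pos: [0.3293, -0.3131, 0.1891]
eef_rot: [180.0, -0.0, 0.3]
contact_force: [0.9, -0.8, -0.5]
gripper_width: 0.0573
gripper_force: 0.0
[ 0.32934385 -0.31312829  0.18911343] [-1.85895585e+01  2.33832504e+00 -3.09939389e+01  1.73823743e-04
 -5.66517498e+01  1.08909332e+02]
(450, 391, 3) (450, 400, 3)
```

View pics/s2.png

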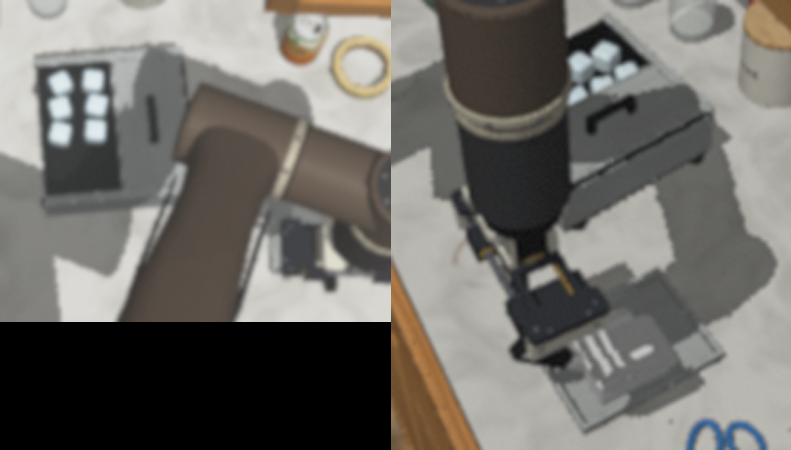

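Left panel: the cover is fully open and the six cubes lie in two columns of three, at about (62,82), (93,79), (60,107), (96,104), (60,132) and (96,130). Right panel: the gripper is above the scoop handle at about (545,350).

```bash
python3 -m pendant '[[[0,0,0.8,0,0,0,0.3],[0,0,0.8,0,0,0,0.3],[0,0,0.8,0,0,0,0.3],[0,0,0.8,0,0,0,0.3],[0,0,0.8,0,0,0,0.3],[0,0,0.7,0,0,0,0.3],[0,0,0.15,0,0,0,0.3],[0,0,0,0,0,0,0.3]]]';python3 -m pendant '[[[0,0,0,0,0,0,-1],[0,0,0,0,0,0,-1],[0,0,0,0,0,0,-1],[0,0,0,0,0,0,-1],[0,0,0,0,0,0,-1],[0,0,0,0,0,0,-1],[0,0,-0.2,0,0,0,-1],[0,0,-0.5,0,0,0,-1]]]' 60;  python3 - <<'E'
from h import *
c=np.load("top2.npz")
np.set_printoptions(precision=4,suppress=True)
t=np.radians(7.6); R=np.array([[np.cos(t),-np.sin(t)],[np.sin(t),np.cos(t)]]); C=np.array([.549,.014])
W=C+R@[0,.057]; print("well",W)
for u,v in((62,82),(93,79),(60,107),(96,104),(60,132),(96,130)):
    p=rayz(c,270+u/2.3,150+v/2.3,.05); print("cube well-frame",R.T@(p[:2]-W))
for u,v in((38,52),(45,208),(183,45),(36,66),(112,66),(120,190),(45,192)):
    p=rayz(c,270+u/2.3,150+v/2.3,.085); print("corner",R.T@(p[:2]-C))
for p in((540,98),):pass
q=rayz(c,270+153/2.3,150+120/2.3,.107);print("bar",q,R.T@(q[:2]-C))
E
```

```text
time_s: 9.85
tcp_pos: [0.3303, -0.3123, 0.0916]
eef_rot: [-180.0, 0.1, 0.3]
contact_force: [-0.3, 0.9, 0.6]
gripper_width: 0.0572
gripper_force: 0.0
time_s: 10.65
tcp_pos: [0.3293, -0.3122, 0.1052]
eef_rot: [-179.9, 0.1, 0.3]
contact_force: [-0.7, 0.6, -2.4]
gripper_width: 0.0197
gripper_force: 60.0
well [0.5415 0.0705]
cube well-frame [0.0878 0.0185]
cube well-frame [ 0.0887 -0.0315]
cube well-frame [0.0459 0.0248]
cube well-frame [ 0.0461 -0.0328]
cube well-frame [0.0044 0.0279]
cube well-frame [ 0.0028 -0.0292]
corner [0.129  0.1095]
corner [-0.125   0.1162]
corner [ 0.1214 -0.1213]
corner [0.1056 0.1143]
corner [ 0.0955 -0.0055]
corner [-0.1067  0.0001]
corner [-0.1     0.1144]
bar [ 0.5508 -0.0459  0.107 ] [-0.0062 -0.0596]
```

```bash
cat > pl.py <<'E'
import numpy as np,sys
from scipy.spatial.transform import Rotation as Ro, Slerp
from plant import r
A,B=.155,.0876           # lip in the scoop plane seen from the TCP: ahead, below
W=np.array([.5418,.068]); YW=7.6
def rot(yaw,th): return Ro.from_euler("xyz",[180,th,yaw],degrees=True)
def lip(x,y,z,th,yaw=YW,frame="well"):
    "TCP pose for the lip at x,y (well frame or world), height z (above well floor / world)"
    if frame=="well":
        p=np.r_[W+Ro.from_euler("z",YW,degrees=True).as_matrix()[:2,:2]@[x,y],z+.024]
    else: p=np.array([x,y,z])
    R=rot(yaw,th); 
    return p-R.apply([A,0,B]),R
def cur():
    s=r.get_state(); return s["tcp_pos"],Ro.from_euler("xyz",s["eef_rot"],degrees=True)
def rows(start,wps,g=-1):
    p,R=start; out=[]
    for (q,Q),n in wps:
        S=Slerp([0,1],Ro.concatenate([R,Q])); p0=p; Rp=R
        for i in range(1,n+1):
            pn=p0+(q-p0)*i/n; Rn=S(i/n)
            out.append(np.r_[Rp.inv().apply(pn-p)/.02,(Rp.inv()*Rn).as_rotvec(degrees=True)/4,g]); p,Rp=pn,Rn
        R=Q
    print("max",np.abs(np.array(out)[:,:6]).max(),len(out))
    for i,o in enumerate(out): print(("%d: "%i)+",".join("%g"%round(v,2) for v in o))
E
python3 -m pendant '[[[0,0,-1,0,0,0,-1],[0,0,-1,0,0,0,-1],[0,0,-1,0,0,0,-1],[0,0,-1,0,0,0,-1],[0,0,-1,0,0,0,-1],[0,0,-1,0,0,0,-1],[0,0,-1,0,0,0,-1],[0,0,-1,0,0,0,-1]]]'
python3 - <<'E'
from plant import vision
from h import *
import pl
np.set_printoptions(precision=4,suppress=True)
c=vision.capture("scene"); np.savez("scene3.npz",**c); P=cloud(c); p,R=pl.cur(); print(p,R.as_euler("xyz",degrees=True))
cv2.imwrite("pics/s3.png",cv2.resize(c["frame"][150:330,230:430],None,fx=3.2,fy=3.2,interpolation=cv2.INTER_CUBIC))
lipw=p+R.apply([.155,0,.0876]); print("lip expected",lipw,pix(c,lipw),"corners back",[pix(c,p+R.apply([.05,s*.045,.0456])) for s in(1,-1)])
m=box(P,(lipw[0]-.09,lipw[0]-.01),(lipw[1]-.03,lipw[1]+.03),(lipw[2]-.04,lipw[2]+.05)); q=P[m]
a=np.linalg.lstsq(np.c_[q[:,:2]-lipw[:2],np.ones(len(q))],q[:,2],rcond=None)[0]; print(len(q),"slope deg",np.degrees(np.arctan(a[:2])),"z at lip",a[2])
pl.rows((p,R),[(pl.lip(-.022,0,.11,25),19),(pl.lip(-.022,0,.085,40),5)])
E
```

```text
time_s: 11.45
tcp_pos: [0.3298, -0.3123, 0.267]
eef_rot: [-180.0, -0.0, 0.3]
contact_force: [-0.1, 0.4, -1.3]
gripper_width: 0.0195
gripper_force: 60.0
[ 0.3311 -0.3134  0.2704] [179.8334  -0.2333   0.3451]
lip expected [ 0.4864 -0.3127  0.1835] [350.8764 267.0677] corners back [array([322.8293, 286.4245]), array([306.2737, 260.35  ])]
386 slope deg [-0.1884 -0.2432] z at lip 0.18358624068028973
max 0.9585096873423088 24
0: 0.23,-0.96,-0.02,-0.02,-0.33,-0.09,-1
1: 0.24,-0.96,-0.03,-0.02,-0.33,-0.09,-1
2: 0.24,-0.96,-0.04,-0.02,-0.33,-0.09,-1
3: 0.25,-0.95,-0.04,-0.02,-0.33,-0.09,-1
4: 0.25,-0.95,-0.05,-0.02,-0.33,-0.09,-1
5: 0.26,-0.95,-0.06,-0.02,-0.33,-0.09,-1
6: 0.26,-0.95,-0.07,-0.02,-0.33,-0.09,-1
7: 0.27,-0.95,-0.07,-0.02,-0.33,-0.09,-1
8: 0.27,-0.94,-0.08,-0.02,-0.33,-0.09,-1
9: 0.28,-0.94,-0.09,-0.02,-0.33,-0.09,-1
10: 0.28,-0.94,-0.1,-0.02,-0.33,-0.09,-1
11: 0.29,-0.94,-0.1,-0.02,-0.33,-0.09,-1
12: 0.29,-0.94,-0.11,-0.02,-0.33,-0.09,-1
13: 0.29,-0.93,-0.12,-0.02,-0.33,-0.09,-1
14: 0.3,-0.93,-0.13,-0.02,-0.33,-0.09,-1
15: 0.3,-0.93,-0.14,-0.02,-0.33,-0.09,-1
16: 0.3,-0.93,-0.14,-0.02,-0.33,-0.09,-1
17: 0.31,-0.93,-0.15,-0.02,-0.33,-0.09,-1
18: 0.31,-0.92,-0.16,-0.02,-0.33,-0.09,-1
19: 0.39,0,-0.14,-0,-0.75,-0,-1
20: 0.38,-0,-0.16,-0,-0.75,-0,-1
21: 0.37,0,-0.18,0,-0.75,0,-1
22: 0.36,-0,-0.2,0,-0.75,-0,-1
23: 0.35,0,-0.22,0,-0.75,-0,-1
```

View pics/s3.png

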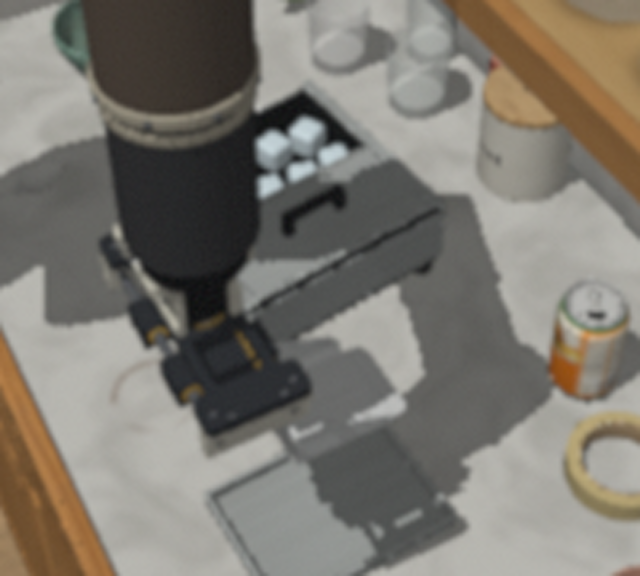

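The scoop is held level, its lip between (360,348) and (405,395), which matches the expected pixel. The tray below is empty.

```bash
python3 -m pendant '[[[0.23,-0.96,-0.02,-0.02,-0.33,-0.09,-1],[0.24,-0.96,-0.03,-0.02,-0.33,-0.09,-1],[0.24,-0.96,-0.04,-0.02,-0.33,-0.09,-1],[0.25,-0.95,-0.04,-0.02,-0.33,-0.09,-1],[0.25,-0.95,-0.05,-0.02,-0.33,-0.09,-1],[0.26,-0.95,-0.06,-0.02,-0.33,-0.09,-1],[0.26,-0.95,-0.07,-0.02,-0.33,-0.09,-1],[0.27,-0.95,-0.07,-0.02,-0.33,-0.09,-1]]]'
python3 -m pendant '[[[0.27,-0.94,-0.08,-0.02,-0.33,-0.09,-1],[0.28,-0.94,-0.09,-0.02,-0.33,-0.09,-1],[0.28,-0.94,-0.1,-0.02,-0.33,-0.09,-1],[0.29,-0.94,-0.1,-0.02,-0.33,-0.09,-1],[0.29,-0.94,-0.11,-0.02,-0.33,-0.09,-1],[0.29,-0.93,-0.12,-0.02,-0.33,-0.09,-1],[0.3,-0.93,-0.13,-0.02,-0.33,-0.09,-1],[0.3,-0.93,-0.14,-0.02,-0.33,-0.09,-1]]]'
python3 -m pendant '[[[0.3,-0.93,-0.14,-0.02,-0.33,-0.09,-1],[0.31,-0.93,-0.15,-0.02,-0.33,-0.09,-1],[0.31,-0.92,-0.16,-0.02,-0.33,-0.09,-1],[0.39,0,-0.14,0,-0.75,0,-1],[0.38,0,-0.16,0,-0.75,0,-1],[0.37,0,-0.18,0,-0.75,0,-1],[0.36,0,-0.2,0,-0.75,0,-1],[0.35,0,-0.22,0,-0.75,0,-1]]]'
python3 - <<'E'
from plant import vision,r
from h import *
import pl
np.set_printoptions(precision=4,suppress=True)
print(r.get_state()["joints"])
p,R=pl.cur()
lipw=p+R.apply([.155,0,.0876]); print("lip",lipw)
A=[]
for n in("top","scene"):
    c=vision.capture(n); np.savez(n+"4.npz",**c); A.append(c["frame"]); print(pix(c,lipw),[pix(c,p+R.apply([.155,s*.035,.0876])) for s in(1,-1)])
a=cv2.resize(A[0][150:260,260:380],None,fx=3.3,fy=3.3,interpolation=cv2.INTER_CUBIC)
b=cv2.resize(A[1][150:270,240:360],None,fx=3.3,fy=3.3,interpolation=cv2.INTER_CUBIC)
a=cv2.copyMakeBorder(a,0,b.shape[0]-a.shape[0],0,0,cv2.BORDER_CONSTANT)
cv2.imwrite("pics/s4.png",np.hstack([a,b]))
pl.rows((p,R),[(pl.lip(-.022,0,.003,40),8),(pl.lip(-.003,0,.003,21),5),(pl.lip(.018,0,.001,11),3),(pl.lip(.033,0,.001,6),2),(pl.lip(.05,0,.001,2),2),(pl.lip(.092,0,.001,1),6)])
E
```

```text
time_s: 12.3
tcp_pos: [0.3664, -0.158, 0.2695]
eef_rot: [179.6, 10.6, 3.2]
contact_force: [0.8, 0.2, -2.2]
gripper_width: 0.0195
gripper_force: 60.0
time_s: 13.1
tcp_pos: [0.4036, -0.0047, 0.2732]
eef_rot: [179.8, 21.2, 6.1]
contact_force: [1.0, -0.3, -2.2]
gripper_width: 0.0198
gripper_force: 60.0
time_s: 13.9
tcp_pos: [0.4592, 0.058, 0.2701]
eef_rot: [-180.0, 40.3, 7.3]
contact_force: [-0.2, -0.7, -2.2]
gripper_width: 0.0199
gripper_force: 60.0
[  23.0149   24.4837    2.7189  -10.5682 -107.1486   74.7295]
lip [0.5204 0.0658 0.103 ]
[304.5413 209.2838] [array([314.4288, 208.5297]), array([294.6408, 210.0388])]
[301.8681 197.0932] [array([307.6684, 203.0985]), array([296.2319, 191.2578])]
max 0.9500000000000012 26
0: 0.3,0.01,0.37,-0.01,0.01,-0.01,-1
1: 0.3,0.01,0.37,-0.01,0.01,-0.01,-1
2: 0.3,0.01,0.37,-0.01,0.01,-0.01,-1
3: 0.3,0.01,0.37,-0.01,0.01,-0.01,-1
4: 0.3,0.01,0.37,-0.01,0.01,-0.01,-1
5: 0.3,0.01,0.37,-0.01,0.01,-0.01,-1
6: 0.3,0.01,0.37,-0.01,0.01,-0.01,-1
7: 0.3,0.01,0.37,-0.01,0.01,-0.01,-1
8: -0.06,-0,0.43,0,0.95,0,-1
9: -0.08,-0,0.43,0,0.95,0,-1
10: -0.11,-0,0.42,-0,0.95,0,-1
11: -0.14,-0,0.41,-0,0.95,0,-1
12: -0.17,-0,0.4,0,0.95,0,-1
13: 0.12,0,0.38,0,0.83,0,-1
14: 0.1,-0,0.38,-0,0.83,0,-1
15: 0.08,0,0.39,0,0.83,-0,-1
16: 0.19,-0,0.27,-0,0.62,-0,-1
17: 0.18,-0,0.28,-0,0.63,0,-1
18: 0.28,0,0.23,-0,0.5,-0,-1
19: 0.27,-0,0.24,0,0.5,0,-1
20: 0.34,0,0.01,-0,0.04,0,-1
21: 0.34,0,0.01,-0,0.04,0,-1
22: 0.34,-0,0.01,0,0.04,0,-1
23: 0.34,0,0.01,-0,0.04,0,-1
24: 0.34,0,0.01,0,0.04,0,-1
25: 0.34,0,0.02,0,0.04,0,-1
```

View pics/s4.png

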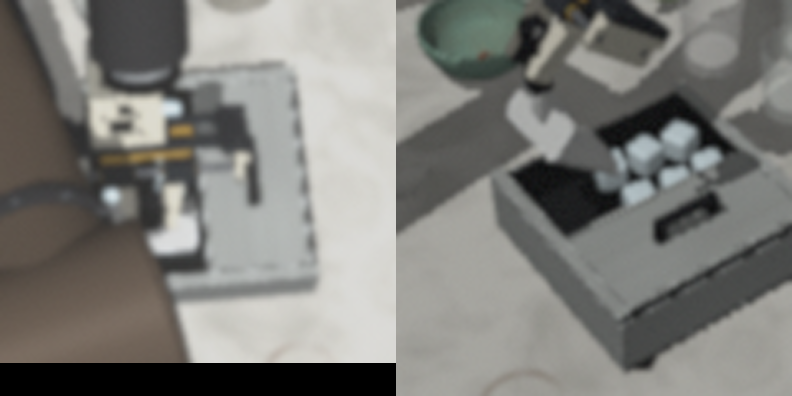

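The right panel shows the scoop nose-down over the empty near part of the well, lip near (605,175), short of the first cubes. The left panel shows the scoop left of the cover's edge at column 205.

```bash
python3 - <<'E'
from h import *
import pl
c=np.load("top4.npz")
t=np.radians(7.6); R=np.array([[np.cos(t),-np.sin(t)],[np.sin(t),np.cos(t)]])
for u,v,z in((200,225,.165),(150,235,.165),(205,265,.08),(203,200,.08)):
    p=rayz(c,260+u/3.3,150+v/3.3,z); print(p,R.T@(p[:2]-pl.W))
E
python3 -m pendant '[[[0.3,0.01,0.37,-0.01,0.01,-0.01,-1],[0.3,0.01,0.37,-0.01,0.01,-0.01,-1],[0.3,0.01,0.37,-0.01,0.01,-0.01,-1],[0.3,0.01,0.37,-0.01,0.01,-0.01,-1],[0.3,0.01,0.37,-0.01,0.01,-0.01,-1],[0.3,0.01,0.37,-0.01,0.01,-0.01,-1],[0,0,0,0,0,0,-1],[0,0,0,0,0,0,-1]]]'
```

```text
[0.4728142  0.00783686 0.165     ] [-0.07633676 -0.05051083]
[0.45977088 0.0584722  0.165     ] [-0.08256865  0.00140477]
[0.45289578 0.00050334 0.08      ] [-0.09705011 -0.05514559]
[0.52526996 0.00575589 0.08      ] [-0.02461701 -0.05951112]
time_s: 14.8
tcp_pos: [0.4576, 0.0558, 0.2132]
eef_rot: [179.9, 39.9, 7.6]
contact_force: [-0.2, 0.3, -2.6]
gripper_width: 0.0198
gripper_force: 60.0
```

```bash
python3 - <<'E'
import pl
print(pl.cur()[0]+pl.cur()[1].apply([pl.A,0,pl.B]))
pl.rows(pl.cur(),[(pl.lip(-.022,.002,.003,40),3),(pl.lip(-.003,.002,.003,21),5),(pl.lip(.018,.002,.001,11),3),(pl.lip(.033,.002,.001,6),2),(pl.lip(.05,.002,.001,2),3)])
E
```

```text
[0.51977229 0.06394907 0.0465629 ]
max 0.9500000000000012 16
0: 0.22,-0.05,0.24,0,-0.01,-0,-1
1: 0.22,-0.05,0.24,0,-0.01,-0,-1
2: 0.22,-0.05,0.24,0,-0.01,-0,-1
3: -0.06,-0,0.43,0,0.95,0,-1
4: -0.08,-0,0.43,0,0.95,0,-1
5: -0.11,-0,0.42,-0,0.95,0,-1
6: -0.14,-0,0.41,-0,0.95,0,-1
7: -0.17,-0,0.4,0,0.95,0,-1
8: 0.12,0,0.38,0,0.83,0,-1
9: 0.1,-0,0.38,-0,0.83,0,-1
10: 0.08,0,0.39,0,0.83,-0,-1
11: 0.19,0,0.27,-0,0.62,-0,-1
12: 0.18,0,0.28,-0,0.63,0,-1
13: 0.19,-0,0.15,-0,0.33,0,-1
14: 0.18,-0,0.16,-0,0.33,0,-1
15: 0.18,-0,0.16,0,0.33,0,-1
```

```bash
python3 -m pendant '[[[0.22,-0.05,0.24,0,-0.01,0,-1],[0.22,-0.05,0.24,0,-0.01,0,-1],[0.22,-0.05,0.24,0,-0.01,0,-1],[-0.06,0,0.43,0,0.95,0,-1],[-0.08,0,0.43,0,0.95,0,-1],[-0.11,0,0.42,0,0.95,0,-1],[-0.14,0,0.41,0,0.95,0,-1],[-0.17,0,0.4,0,0.95,0,-1]]]'
python3 -c "
import pl;p,R=pl.cur();print(p+R.apply([pl.A,0,pl.B]))
pl.rows(pl.cur(),[(pl.lip(.018,.002,.001,11),3),(pl.lip(.033,.002,.001,6),2),(pl.lip(.05,.002,.001,2),3)])"
```

```text
time_s: 15.6
tcp_pos: [0.426, 0.0546, 0.1638]
eef_rot: [180.0, 20.9, 7.6]
contact_force: [-0.3, -0.6, -2.9]
gripper_width: 0.0197
gripper_force: 60.0
[0.53860328 0.06958674 0.02672299]
max 0.8221969040443615 8
0: 0.12,0,0.37,0,0.82,-0,-1
1: 0.1,0,0.37,0,0.82,-0,-1
2: 0.08,0,0.38,0,0.82,-0,-1
3: 0.19,0,0.27,-0,0.62,-0,-1
4: 0.18,0,0.28,-0,0.63,0,-1
5: 0.19,-0,0.15,-0,0.33,0,-1
6: 0.18,-0,0.16,-0,0.33,0,-1
7: 0.18,-0,0.16,0,0.33,0,-1
```

```bash
python3 -m pendant '[[[0.12,0,0.37,0,0.82,0,-1],[0.1,0,0.37,0,0.82,0,-1],[0.08,0,0.38,0,0.82,0,-1],[0.19,0,0.27,0,0.62,0,-1],[0.18,0,0.28,0,0.63,0,-1],[0.19,0,0.15,0,0.33,0,-1],[0.18,0,0.16,0,0.33,0,-1],[0.18,0,0.16,0,0.33,0,-1]]]'
python3 -c "
import pl;p,R=pl.cur();print(p+R.apply([pl.A,0,pl.B]))
from plant import vision
from h import *
A=[]
for n in('top','scene'):
    c=vision.capture(n); np.savez(n+'5.npz',**c); A.append(c['frame'])
a=cv2.resize(A[0][150:260,260:380],None,fx=3.3,fy=3.3,interpolation=cv2.INTER_CUBIC)
b=cv2.resize(A[1][150:270,240:360],None,fx=3.3,fy=3.3,interpolation=cv2.INTER_CUBIC)
a=cv2.copyMakeBorder(a,0,b.shape[0]-a.shape[0],0,0,cv2.BORDER_CONSTANT)
cv2.imwrite('pics/s5.png',np.hstack([a,b]))
pl.rows(pl.cur(),[(pl.lip(.095,.002,.0005,1.5),8)])"
```

```text
time_s: 16.4
tcp_pos: [0.44, 0.0563, 0.1182]
eef_rot: [180.0, 2.2, 7.6]
contact_force: [-0.4, 0.4, -2.8]
gripper_width: 0.0198
gripper_force: 60.0
[0.59016679 0.07629215 0.02469038]
max 0.2827039899698635 8
0: 0.28,-0,0,0,0.02,0,-1
1: 0.28,-0,0,0,0.02,0,-1
2: 0.28,-0,0,0,0.02,0,-1
3: 0.28,-0,0,0,0.02,0,-1
4: 0.28,-0,0,0,0.02,0,-1
5: 0.28,-0,0,0,0.02,0,-1
6: 0.28,-0,0,0,0.02,0,-1
7: 0.28,-0,0,0,0.02,0,-1
```

```bash
python3 -m pendant '[[[0.28,0,0,0,0.02,0,-1],[0.28,0,0,0,0.02,0,-1],[0.28,0,0,0,0.02,0,-1],[0.28,0,0,0,0.02,0,-1],[0.28,0,0,0,0.02,0,-1],[0.28,0,0,0,0.02,0,-1],[0.28,0,0,0,0.02,0,-1],[0.28,0,0,0,0.02,0,-1]]]'
python3 -c "
import pl;p,R=pl.cur();print(p+R.apply([pl.A,0,pl.B]))
from plant import vision
from h import *
A=[]
for n in('top','scene'):
    c=vision.capture(n); np.savez(n+'6.npz',**c); A.append(c['frame'])
a=cv2.resize(A[0][150:260,260:380],None,fx=3.3,fy=3.3,interpolation=cv2.INTER_CUBIC)
b=cv2.resize(A[1][150:270,240:360],None,fx=3.3,fy=3.3,interpolation=cv2.INTER_CUBIC)
a=cv2.copyMakeBorder(a,0,b.shape[0]-a.shape[0],0,0,cv2.BORDER_CONSTANT)
cv2.imwrite('pics/s6.png',np.hstack([a,b]))"
```

```text
time_s: 17.3
tcp_pos: [0.4856, 0.0625, 0.117]
eef_rot: [180.0, 1.6, 7.6]
contact_force: [-0.3, 0.8, -4.3]
gripper_width: 0.0197
gripper_force: 60.0
[0.63680935 0.08264807 0.02520268]
```

View pics/s6.png

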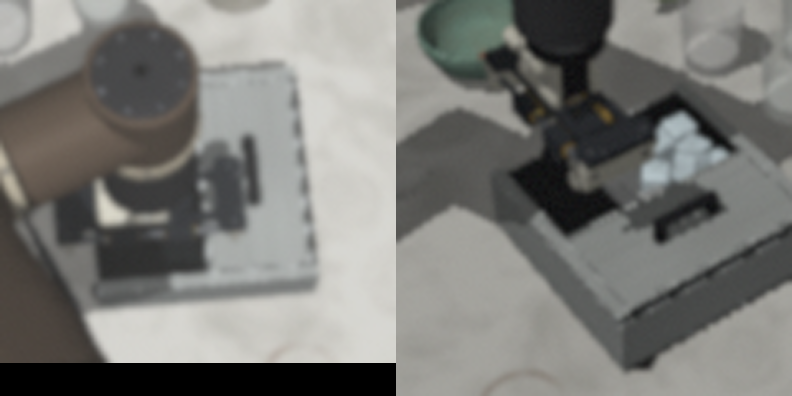

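The right panel shows the cubes gathered in the scoop at about (685,150), and the wrist now carries about 1.5–2 N more, roughly five cubes. Next I tilt the nose up and lift.

```bash
python3 -c "
import pl
pl.rows(pl.cur(),[(pl.lip(.09,.002,.031,-15),8),(pl.lip(.08,.002,.11,-17),8),(pl.lip(.06,.002,.2,-17),8)])"
```

```text
max 0.5744678883195502 24
0: -0.16,0,0.11,0,0.52,0,-1
1: -0.17,0,0.11,0,0.52,0,-1
2: -0.17,0,0.1,0,0.52,0,-1
3: -0.17,0,0.1,0,0.52,0,-1
4: -0.18,0,0.09,0,0.52,0,-1
5: -0.18,0,0.08,0,0.52,0,-1
6: -0.18,0,0.08,0,0.52,0,-1
7: -0.18,0,0.07,0,0.52,0,-1
8: 0.05,0,-0.46,0,0.06,0,-1
9: 0.05,-0,-0.46,0,0.06,0,-1
10: 0.05,0,-0.46,0,0.06,-0,-1
11: 0.05,-0,-0.46,-0,0.06,0,-1
12: 0.06,0,-0.46,0,0.06,0,-1
13: 0.06,0,-0.46,0,0.06,0,-1
14: 0.06,-0,-0.46,0,0.06,0,-1
15: 0.06,0,-0.46,-0,0.06,0,-1
16: 0.04,0,-0.57,0,0,0,-1
17: 0.04,-0,-0.57,0,0,0,-1
18: 0.04,-0,-0.57,0,0,0,-1
19: 0.04,0,-0.57,0,0,0,-1
20: 0.04,0,-0.57,0,0,0,-1
21: 0.04,-0,-0.57,0,0,0,-1
22: 0.04,-0,-0.57,0,0,0,-1
23: 0.04,0,-0.57,0,0,0,-1
```

```bash
python3 -m pendant '[[[-0.16,0,0.11,0,0.52,0,-1],[-0.17,0,0.11,0,0.52,0,-1],[-0.17,0,0.1,0,0.52,0,-1],[-0.17,0,0.1,0,0.52,0,-1],[-0.18,0,0.09,0,0.52,0,-1],[-0.18,0,0.08,0,0.52,0,-1],[-0.18,0,0.08,0,0.52,0,-1],[-0.18,0,0.07,0,0.52,0,-1]]]'; python3 -m pendant '[[[0.05,0,-0.46,0,0.06,0,-1],[0.05,0,-0.46,0,0.06,0,-1],[0.05,0,-0.46,0,0.06,0,-1],[0.05,0,-0.46,0,0.06,0,-1],[0.06,0,-0.46,0,0.06,0,-1],[0.06,0,-0.46,0,0.06,0,-1],[0.06,0,-0.46,0,0.06,0,-1],[0.06,0,-0.46,0,0.06,0,-1]]]'
python3 -c "
import pl;p,R=pl.cur();print(p+R.apply([pl.A,0,pl.B]))
from plant import vision
from h import *
A=[]
for n in('top','scene'):
    c=vision.capture(n); np.savez(n+'7.npz',**c); A.append(c['frame'])
b=cv2.resize(A[1][130:270,240:380],None,fx=4,fy=4,interpolation=cv2.INTER_CUBIC)
cv2.imwrite('pics/s7.png',b)"
```

```text
time_s: 18.2
tcp_pos: [0.4587, 0.0594, 0.0997]
eef_rot: [-180.0, -15.2, 7.6]
contact_force: [0.3, -0.9, -4.1]
gripper_width: 0.0201
gripper_force: 60.0
time_s: 19.0
tcp_pos: [0.4482, 0.0583, 0.1747]
eef_rot: [-179.9, -17.1, 7.6]
contact_force: [-0.3, 0.5, -3.0]
gripper_width: 0.0197
gripper_force: 60.0
[0.62056114 0.08145541 0.13664602]
```

View pics/s7.png

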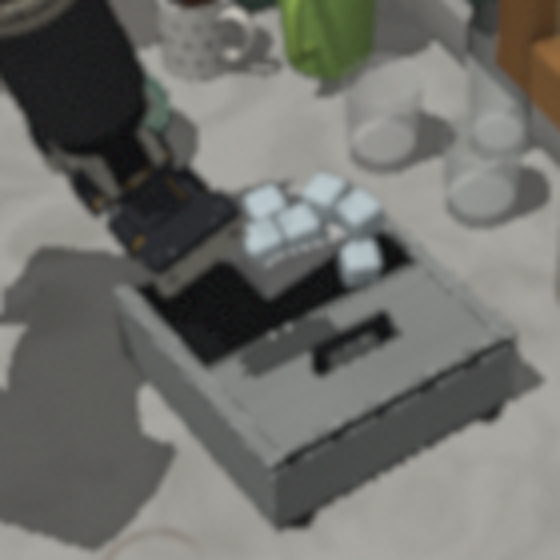

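The right-hand scene shows five cubes on or near the scoop, at (265,202), (263,238), (297,220), (325,190) and (358,210), and one left in the well at (360,262). I'll check with depth whether the one at (358,210) is on the scoop.

```bash
python3 -c "
import pl;p,R=pl.cur()
from h import *
np.set_printoptions(precision=3,suppress=True)
c=np.load('scene7.npz');P=cloud(c)
for u,v in((265,200),(263,238),(297,220),(325,190),(358,208),(360,258)):
    x=int(240+u/4);y=int(130+v/4); q=P[y-1:y+2,x-1:x+2].reshape(-1,3); m=np.median(q,0); print(m,'scoop frame (from lip; fwd,left,up):',(R.inv().apply(m-p)-[.155,0,.0876])*[1,-1,-1])
for f,s in((0,-.045),(0,.045),(-.02,-.045),(-.02,.045)): print(pix(c,p+R.apply([.155+f,s,.0876]))*4-[960,520])
"
```

```text
[0.551 0.093 0.145] scoop frame (from lip; fwd,left,up): [-0.062  0.02   0.027]
[0.53  0.057 0.14 ] scoop frame (from lip; fwd,left,up): [-0.088 -0.012  0.03 ]
[0.561 0.056 0.147] scoop frame (from lip; fwd,left,up): [-0.057 -0.017  0.028]
[0.596 0.072 0.154] scoop frame (from lip; fwd,left,up): [-0.02  -0.006  0.024]
[0.607 0.039 0.155] scoop frame (from lip; fwd,left,up): [-0.014 -0.04   0.023]
[0.632 0.075 0.058] scoop frame (from lip; fwd,left,up): [-0.014 -0.008 -0.079]
[315.042 160.091]
[377.23  217.155]
[296.727 173.997]
[358.391 231.718]
```

```bash
cat > ck.py <<'E'
import pl;p,R=pl.cur()
from plant import vision
from h import *
import sys
np.set_printoptions(precision=3,suppress=True)
c=vision.capture('scene'); P=cloud(c); F=c["frame"].astype(int)
hsv=cv2.cvtColor(c["frame"],cv2.COLOR_BGR2HSV)
L=(R.inv().apply(P.reshape(-1,3)-p)-[.155,0,.0876])*[1,-1,-1]; L=L.reshape(P.shape)
m=(F.min(2)>135)&box(P,(.35,.75),(-.1,.5),(.04,.4))&(F[...,0]-F[...,2]>8)&box(L,(-.11,.03),(-.06,.06),(.005,.06))
m=cv2.morphologyEx(m.astype(np.uint8),cv2.MORPH_OPEN,np.ones((2,2)))
n,l,s,ce=cv2.connectedComponentsWithStats(m,connectivity=4)
for i in range(1,n):
    if s[i,4]>4: print(s[i,4],ce[i],np.median(L[l==i],0))
cv2.imwrite(sys.argv[1],cv2.resize(c["frame"][100:270,200:400],None,fx=3.5,fy=3.5,interpolation=cv2.INTER_CUBIC))
E
python3 ck.py pics/k0.png
python3 -m pendant '[[[0,0,-0.2,0,0.6,0,-1],[0,0,-0.2,-0.3,0.6,0,-1],[0,0,-0.2,-0.6,0.6,0,-1],[0,0,0,-0.8,0.5,0,-1],[0,0,0,-0.8,0.3,0,-1],[0,0,0,-0.5,0,0,-1],[0,0,0,0,0,0,-1],[0,0,0,0,0,0,-1]]]'
python3 ck.py pics/k1.png
```

```text
249 [312.177 183.811] [-0.06  -0.01   0.025]
62 [329.919 182.403] [-0.011 -0.044  0.019]
time_s: 19.95
tcp_pos: [0.4628, 0.06, 0.216]
eef_rot: [168.6, -24.5, 7.8]
contact_force: [0.5, -1.1, -4.0]
gripper_width: 0.0196
gripper_force: 60.0
306 [319.127 171.092] [-0.056 -0.013  0.022]
```

View pics/k1.png

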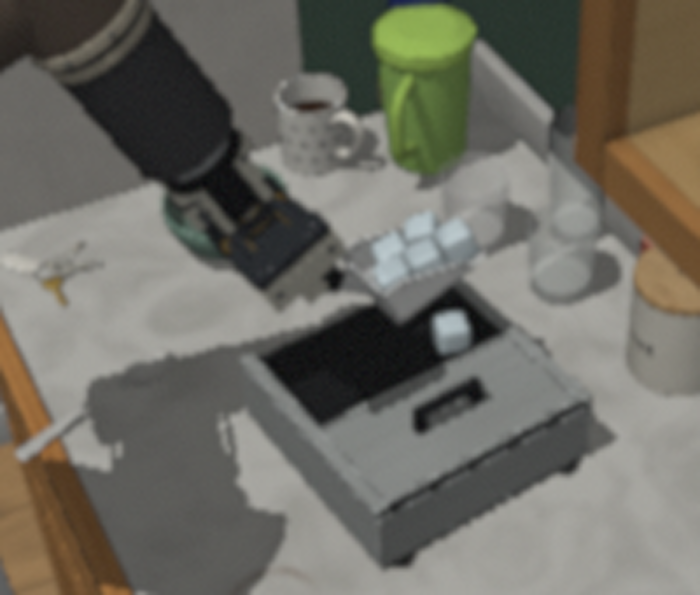

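All five cubes are now settled in the scoop at (390,245)–(455,235), and one is left in the well at (452,330). That was the eleventh picture viewed, one over the limit of 10, so from here I go by numbers only.

```bash
python3 - <<'E'
from h import *
import pl
np.set_printoptions(precision=3,suppress=True)
for n in("top0","scene0","top2"):
    P=cloud(np.load(n+".npz"))
    for x0 in(.5,.6,.7,.8):
        print(n,x0,[(round(y0,1),int(k.sum()),float(P[k][:,2].max().round(3)) if k.sum()>0 else None) for y0 in(.3,.4,.5,.6,.7) for k in[box(P,(x0,x0+.1),(y0,y0+.1),(.1,.9))]])
b=np.array([.507,.377]); yaw=38; u=np.array([np.cos(np.radians(yaw)),np.sin(np.radians(yaw))])
L=b-u*.03
p,R=pl.cur(); print(p+R.apply([pl.A,0,pl.B]))
up=pl.lip(*(L-u*.0),.19,-20,yaw,"w")
mid=(p+np.array([-.05,.02,.06]),pl.rot(15,-22))
pl.rows((p,R),[(mid,6),(up,14),(pl.lip(*L,.085,-5,yaw,"w"),8),(pl.lip(*L,.074,8,yaw,"w"),6),(pl.lip(*L,.072,30,yaw,"w"),14)])
E
```

```text
top0 0.5 [(0.3, 0, None), (0.4, 0, None), (0.5, 0, None), (0.6, 0, None), (0.7, 0, None)]
top0 0.6 [(0.3, 10, 0.138), (0.4, 4, 0.104), (0.5, 1, 0.101), (0.6, 0, None), (0.7, 0, None)]
top0 0.7 [(0.3, 377, 0.189), (0.4, 717, 0.256), (0.5, 40, 0.242), (0.6, 0, None), (0.7, 0, None)]
top0 0.8 [(0.3, 972, 0.715), (0.4, 1012, 0.709), (0.5, 857, 0.703), (0.6, 803, 0.697), (0.7, 775, 0.689)]
scene0 0.5 [(0.3, 0, None), (0.4, 0, None), (0.5, 0, None), (0.6, 0, None), (0.7, 0, None)]
scene0 0.6 [(0.3, 2, 0.122), (0.4, 0, None), (0.5, 0, None), (0.6, 0, None), (0.7, 0, None)]
scene0 0.7 [(0.3, 471, 0.189), (0.4, 396, 0.257), (0.5, 3, 0.239), (0.6, 0, None), (0.7, 0, None)]
scene0 0.8 [(0.3, 177, 0.583), (0.4, 237, 0.552), (0.5, 77, 0.519), (0.6, 37, 0.472), (0.7, 48, 0.455)]
top2 0.5 [(0.3, 0, None), (0.4, 0, None), (0.5, 0, None), (0.6, 0, None), (0.7, 0, None)]
top2 0.6 [(0.3, 7, 0.134), (0.4, 4, 0.101), (0.5, 0, None), (0.6, 0, None), (0.7, 0, None)]
top2 0.7 [(0.3, 378, 0.188), (0.4, 725, 0.257), (0.5, 38, 0.239), (0.6, 0, None), (0.7, 0, None)]
top2 0.8 [(0.3, 909, 0.716), (0.4, 1060, 0.7
[... 1070 characters left out ...]
01,-0,0.39,-0,-0.47,0,-1
26: 0.03,0,0.39,0,-0.47,-0,-1
27: 0.04,0,0.39,-0,-0.47,0,-1
28: 0.19,0,-0.18,-0,-0.54,0,-1
29: 0.18,0,-0.19,-0,-0.54,-0,-1
30: 0.18,0,-0.19,0,-0.54,-0,-1
31: 0.17,-0,-0.2,0,-0.54,0,-1
32: 0.16,0,-0.21,-0,-0.54,-0,-1
33: 0.15,0,-0.21,0,-0.54,-0,-1
34: 0.16,0,-0.18,0,-0.39,0,-1
35: 0.15,0,-0.18,-0,-0.39,-0,-1
36: 0.15,0,-0.19,0,-0.39,0,-1
37: 0.14,-0,-0.19,-0,-0.39,0,-1
38: 0.14,0,-0.19,0,-0.39,-0,-1
39: 0.13,0,-0.2,-0,-0.39,-0,-1
40: 0.13,0,-0.2,0,-0.39,0,-1
41: 0.12,0,-0.2,0,-0.39,0,-1
42: 0.12,0,-0.21,-0,-0.39,-0,-1
43: 0.11,0,-0.21,0,-0.39,0,-1
44: 0.1,-0,-0.21,-0,-0.39,-0,-1
45: 0.1,0,-0.22,0,-0.39,0,-1
46: 0.09,0,-0.22,-0,-0.39,0,-1
47: 0.09,0,-0.22,0,-0.39,-0,-1
```

```bash
python3 - <<'E'
from h import *
import pl
from pl import Ro
b=np.array([.507,.377]); yaw=38; u=np.array([np.cos(np.radians(yaw)),np.sin(np.radians(yaw))])
L=b-u*.03
ro=Ro.from_euler("x",-10,degrees=True)
p,R=pl.cur(); print(R.as_euler("xyz",degrees=True))
up=pl.lip(*L,.18,-20,yaw,"w")
mid=(p+np.array([-.04,.01,.04]),R)
m2=(p+np.array([-.05,.05,.05]),R)
pl.rows((p,R),[(mid,5),(m2,3),((up[0],up[1]*ro),16)])
E
```

```text
[168.58134042 -24.4851175    7.79008675]
max 0.6334205708119922 24
0: -0.18,-0.05,-0.54,0,0,0,-1
1: -0.18,-0.05,-0.54,0,0,0,-1
2: -0.18,-0.05,-0.54,0,0,0,-1
3: -0.18,-0.05,-0.54,0,0,0,-1
4: -0.18,-0.05,-0.54,0,0,0,-1
5: 0,-0.63,-0.31,0,0,0,-1
6: 0,-0.63,-0.31,0,0,0,-1
7: 0,-0.63,-0.31,0,0,0,-1
8: -0.21,-0.47,0.01,0.2,0.01,-0.44,-1
9: -0.2,-0.48,0.01,0.2,0.01,-0.44,-1
10: -0.18,-0.49,0.02,0.2,0.01,-0.44,-1
11: -0.17,-0.49,0.03,0.2,0.01,-0.44,-1
12: -0.15,-0.5,0.03,0.2,0.01,-0.44,-1
13: -0.14,-0.5,0.04,0.2,0.01,-0.44,-1
14: -0.12,-0.5,0.05,0.2,0.01,-0.44,-1
15: -0.1,-0.51,0.05,0.2,0.01,-0.44,-1
16: -0.09,-0.51,0.06,0.2,0.01,-0.44,-1
17: -0.07,-0.51,0.07,0.2,0.01,-0.44,-1
18: -0.06,-0.51,0.07,0.2,0.01,-0.44,-1
19: -0.04,-0.51,0.08,0.2,0.01,-0.44,-1
20: -0.03,-0.51,0.09,0.2,0.01,-0.44,-1
21: -0.01,-0.51,0.1,0.2,0.01,-0.44,-1
22: 0.01,-0.51,0.1,0.2,0.01,-0.44,-1
23: 0.02,-0.51,0.11,0.2,0.01,-0.44,-1
```

```bash
python3 -m pendant '[[[-0.1,-0.05,-0.4,0,0,0,-1],[-0.18,-0.05,-0.54,0,0,0,-1],[-0.18,-0.05,-0.54,0,0,0,-1],[-0.18,-0.05,-0.54,0,0,0,-1],[-0.18,-0.1,-0.54,0,0,0,-1],[0,-0.3,-0.31,0,0,0,-1],[0,-0.5,-0.31,0,0,0,-1],[0,-0.55,-0.2,0,0,0,-1]]]'; python3 -m pendant '[[[-0.21,-0.49,0.01,0.2,0.01,-0.44,-1],[-0.2,-0.5,0.01,0.2,0.01,-0.44,-1],[-0.18,-0.5,0.02,0.2,0.01,-0.44,-1],[-0.17,-0.5,0.03,0.2,0.01,-0.44,-1],[-0.15,-0.5,0.03,0.2,0.01,-0.44,-1],[-0.14,-0.5,0.04,0.2,0.01,-0.44,-1],[-0.12,-0.5,0.05,0.2,0.01,-0.44,-1],[-0.1,-0.51,0.05,0.2,0.01,-0.44,-1]]]'; python3 -m pendant '[[[-0.09,-0.51,0.06,0.2,0.01,-0.44,-1],[-0.07,-0.51,0.07,0.2,0.01,-0.44,-1],[-0.06,-0.51,0.07,0.2,0.01,-0.44,-1],[-0.04,-0.51,0.08,0.2,0.01,-0.44,-1],[-0.03,-0.51,0.09,0.2,0.01,-0.44,-1],[-0.01,-0.51,0.1,0.2,0.01,-0.44,-1],[0.01,-0.45,0.1,0.2,0.01,-0.44,-1],[0.02,-0.3,0.11,0.2,0.01,-0.44,-1]]]'; python3 ck.py pics/k2.png
python3 - <<'E'
from h import *
import pl
p,R=pl.cur(); print(p+R.apply([pl.A,0,pl.B]),R.as_euler("xyz",degrees=True))
b=np.array([.507,.377]); yaw=38; u=np.array([np.cos(np.radians(yaw)),np.sin(np.radians(yaw))])
L=b-u*.032
pl.rows((p,R),[(pl.lip(*L,.084,-8,yaw,"w"),8),(pl.lip(*L,.073,6,yaw,"w"),8),(pl.lip(*L,.072,30,yaw,"w"),16),(pl.lip(*(L+u*.008),.075,55,yaw,"w"),8)])
E
```

```text
time_s: 20.8
tcp_pos: [0.4174, 0.1004, 0.2644]
eef_rot: [168.6, -24.6, 7.7]
contact_force: [0.8, -0.5, -3.2]
gripper_width: 0.0195
gripper_force: 60.0
time_s: 21.6
tcp_pos: [0.3831, 0.172, 0.235]
eef_rot: [169.0, -22.1, 23.0]
contact_force: [-0.0, -1.2, -3.3]
gripper_width: 0.0196
gripper_force: 60.0
time_s: 22.4
tcp_pos: [0.3522, 0.238, 0.2074]
eef_rot: [170.0, -19.8, 38.0]
contact_force: [-0.0, -0.2, -2.8]
gripper_width: 0.0199
gripper_force: 60.0
177 [257.045 147.859] [-0.056 -0.019  0.022]
[0.49924538 0.33445025 0.17840371] [170.05339296 -19.78494227  38.07084348]
max 0.7812500000000019 40
0: -0.07,-0.15,0.34,0.31,-0.37,-0.03,-1
1: -0.06,-0.14,0.35,0.31,-0.37,-0.03,-1
2: -0.05,-0.13,0.35,0.31,-0.37,-0.03,-1
3: -0.04,-0.13,0.35,0.31,-0.37,-0.03,-1
4: -0.03,-0.12,0.36,0.31,-0.37,-0.03,-1
5: -0.02,-0.11,0.36,0.31,-0.37,-0.03,-1
6: -0.01,-0.1,0.36,0.31,-0.37,-0.03,-1
7: 0,-0.09,0.37,0.31,-0.37,-0.03,-1
8: 0.15,-0,-0.15,0,-0.44,-0,-1
9: 0.15,0,-0.15,0,-0.44,0,-1
10: 0.14,0,-0.16,0,-0.44,-0,-1
11: 0.14,-0,-0.16,0,-0.44,-0,-1
12: 0.13,-0,-0.17,-0,-0.44,0,-1
13: 0.13,0,-0.17,0,-0.44,-0,-1
14: 0.12,0,-0.18,-0,-0.44,-0,-1
15: 0.12,-0,-0.18,-0,-0.44,-0,-1
16: 0.15,-0,-0.17,-0,-0.37,-0,-1
17: 0.15,-0,-0.17,0,-0.38,-0,-1
18: 0.14,0,-0.18,0,-0.38,-0,-1
19: 0.14,-0,-0.18,-0,-0.38,0,-1
20: 0.13,-0,-0.19,-0,-0.37,-0,-1
21: 0.13,-0,-0.19,0,-0.37,0,-1
22: 0.13,-0,-0.19,-0,-0.38,-0,-1
23: 0.12,0,-0.2,-0,-0.37,0,-1
24: 0.11,-0,-0.2,0,-0.38,-0,-1
25: 0.11,-0,-0.2,0,-0.37,-0,-1
26: 0.1,-0,-0.2,0,-0.37,0,-1
27: 0.1,-0,-0.21,0,-0.38,-0,-1
28: 0.09,-0,-0.21,-0,-0.37,-0,-1
29: 0.09,0,-0.21,0,-0.38,0,-1
30: 0.08,-0,-0.21,0,-0.37,-0,-1
31: 0.08,-0,-0.22,-0,-0.37,0,-1
32: 0.36,0,-0.4,0,-0.78,-0,-1
33: 0.33,-0,-0.42,-0,-0.78,0,-1
34: 0.31,0,-0.44,0,-0.78,0,-1
35: 0.29,0,-0.45,-0,-0.78,-0,-1
36: 0.26,0,-0.47,0,-0.78,0,-1
37: 0.24,0,-0.48,0,-0.78,0,-1
38: 0.21,-0,-0.49,0,-0.78,-0,-1
39: 0.18,0,-0.5,0,-0.78,0,-1
```

```bash
python3 -m pendant '[[[-0.07,-0.15,0.34,0.31,-0.37,-0.03,-1],[-0.06,-0.14,0.35,0.31,-0.37,-0.03,-1],[-0.05,-0.13,0.35,0.31,-0.37,-0.03,-1],[-0.04,-0.13,0.35,0.31,-0.37,-0.03,-1],[-0.03,-0.12,0.36,0.31,-0.37,-0.03,-1],[-0.02,-0.11,0.36,0.31,-0.37,-0.03,-1],[-0.01,-0.1,0.36,0.31,-0.37,-0.03,-1],[0,-0.09,0.37,0.31,-0.37,-0.03,-1]]]'; python3 -m pendant '[[[0.15,0,-0.15,0,-0.44,0,-1],[0.15,0,-0.15,0,-0.44,0,-1],[0.14,0,-0.16,0,-0.44,0,-1],[0.14,0,-0.16,0,-0.44,0,-1],[0.13,0,-0.17,0,-0.44,0,-1],[0.13,0,-0.17,0,-0.44,0,-1],[0.12,0,-0.18,0,-0.44,0,-1],[0.12,0,-0.18,0,-0.44,0,-1]]]'; python3 ck.py pics/k3.png
python3 - <<'E'
import pl,numpy as np
p,R=pl.cur(); print(p+R.apply([pl.A,0,pl.B]),R.as_euler("xyz",degrees=True), np.array([.507,.377])-.032*np.array([.788,.616]))
E
```

```text
time_s: 23.25
tcp_pos: [0.3516, 0.2541, 0.1492]
eef_rot: [-180.0, -7.9, 37.7]
contact_force: [0.0, 0.2, -3.6]
gripper_width: 0.0192
gripper_force: 60.0
time_s: 24.05
tcp_pos: [0.3686, 0.2672, 0.1769]
eef_rot: [180.0, 6.1, 37.7]
contact_force: [0.3, 0.3, -2.8]
gripper_width: 0.0197
gripper_force: 60.0
24 [246.708 161.5  ] [-0.067  0.013  0.027]
72 [255.5   162.917] [-0.059 -0.02   0.025]
[0.48383903 0.35652563 0.07343573] [179.97587342   6.2018307   37.74989826] [0.481784 0.357288]
```

```bash
python3 -m pendant '[[[0.15,0,-0.17,0,-0.37,0,-1],[0.15,0,-0.17,0,-0.38,0,-1],[0.14,0,-0.18,0,-0.38,0,-1],[0.14,0,-0.18,0,-0.38,0,-1],[0.13,0,-0.19,0,-0.37,0,-1],[0.13,0,-0.19,0,-0.37,0,-1],[0.13,0,-0.19,0,-0.38,0,-1],[0.12,0,-0.2,0,-0.37,0,-1]]]'; python3 ck.py pics/k4.png;  python3 -m pendant '[[[0.11,0,-0.2,0,-0.38,0,-1],[0.11,0,-0.2,0,-0.37,0,-1],[0.1,0,-0.2,0,-0.37,0,-1],[0.1,0,-0.21,0,-0.38,0,-1],[0.09,0,-0.21,0,-0.37,0,-1],[0.09,0,-0.21,0,-0.38,0,-1],[0.08,0,-0.21,0,-0.37,0,-1],[0.08,0,-0.22,0,-0.37,0,-1]]]'; python3 ck.py pics/k5.png; python3 - <<'E'
import pl,numpy as np
p,R=pl.cur(); print(p+R.apply([pl.A,0,pl.B]),R.as_euler("xyz",degrees=True))
E
```

```text
time_s: 24.9
tcp_pos: [0.39, 0.2837, 0.2013]
eef_rot: [180.0, 18.1, 37.7]
contact_force: [-0.4, 0.2, -1.3]
gripper_width: 0.0198
gripper_force: 60.0
8 [253.125 156.125] [-0.005  0.031  0.009]
45 [262.6   159.244] [-0.019 -0.023  0.016]
time_s: 25.75
tcp_pos: [0.4113, 0.3001, 0.2255]
eef_rot: [180.0, 30.1, 37.7]
contact_force: [0.5, -0.2, -2.3]
gripper_width: 0.0196
gripper_force: 60.0
26 [266.423 159.269] [-0.014 -0.036  0.013]
[0.48316557 0.3554211  0.07162903] [179.95387406  30.1563353   37.67903634]
```

```bash
python3 - <<'E'
from h import *
import pl
b=np.array([.507,.377]); u=np.array([np.cos(np.radians(38)),np.sin(np.radians(38))]); L=b-u*.03
pl.rows(pl.cur(),[(pl.lip(*L,.09,54,38,"w"),8)])
E
```

```text
max 0.745109313737177 8
0: 0.26,-0.01,-0.45,-0.01,-0.75,-0.01,-1
1: 0.23,-0.01,-0.46,-0.01,-0.75,-0.01,-1
2: 0.21,-0.01,-0.47,-0.01,-0.75,-0.01,-1
3: 0.18,-0.01,-0.49,-0.01,-0.75,-0.01,-1
4: 0.16,-0.01,-0.49,-0.01,-0.75,-0.01,-1
5: 0.13,-0.01,-0.5,-0.01,-0.75,-0.01,-1
6: 0.11,-0.01,-0.51,-0.01,-0.75,-0.01,-1
7: 0.08,-0.01,-0.51,-0.01,-0.75,-0.01,-1
```

```bash
python3 -m pendant '[[[0.26,-0.01,-0.45,-0.01,-0.75,-0.01,-1],[0.23,-0.01,-0.46,-0.01,-0.75,-0.01,-1],[0.21,-0.01,-0.47,-0.01,-0.75,-0.01,-1],[0.18,-0.01,-0.49,-0.01,-0.75,-0.01,-1],[0.16,-0.01,-0.49,-0.01,-0.75,-0.01,-1],[0.13,-0.01,-0.5,-0.01,-0.75,-0.01,-1],[0.11,-0.01,-0.51,-0.01,-0.75,-0.01,-1],[0.08,-0.01,-0.51,-0.01,-0.75,-0.01,-1]]]';python3 ck.py pics/k6.png; cat > ice.py <<'E'
from plant import vision
from h import *
np.set_printoptions(precision=3,suppress=True)
for n in("scene","top"):
    c=vision.capture(n); P=cloud(c); F=c["frame"].astype(int); np.savez("last_%s.npz"%n,**c)
    m=(F.min(2)>120)&(F[...,0]-F[...,2]>8)&box(P,(.3,.75),(-.5,.6),(.01,.13))
    m=cv2.morphologyEx(m.astype(np.uint8),cv2.MORPH_OPEN,np.ones((2,2)))
    k,l,s,ce=cv2.connectedComponentsWithStats(m,connectivity=4)
    for i in range(1,k):
        if s[i,4]>8: q=P[l==i]; print(n,s[i,4],ce[i],np.median(q,0),"z",q[:,2].max(),"r bowl",np.hypot(*(np.median(q,0)[:2]-[.507,.377])))
E
python3 ice.py
```

```text
time_s: 26.6
tcp_pos: [0.467, 0.3457, 0.2668]
eef_rot: [179.9, 54.1, 38.1]
contact_force: [0.1, 0.6, -2.5]
gripper_width: 0.0197
gripper_force: 60.0
scene 9 [251. 159.] [0.458 0.393 0.056] z 0.06702836418687168 r bowl 0.05156162168268557
scene 157 [266.892 162.834] [0.503 0.333 0.062] z 0.08880483644488191 r bowl 0.044561064162902016
scene 62 [329.21  193.806] [0.63  0.082 0.056] z 0.06425557444832171 r bowl 0.3194585553727591
top 90 [300.711 185.789] [0.626 0.086 0.053] z 0.06673735729765728 r bowl 0.3145554826488084
top 73 [231.425 208.699] [0.518 0.322 0.079] z 0.20687457650904098 r bowl 0.05645136052689779
```

```bash
python3 - <<'E'
from h import *
import pl
b=np.array([.507,.377]); u=np.array([np.cos(np.radians(38)),np.sin(np.radians(38))]); L=b-u*.03
pl.rows(pl.cur(),[(pl.lip(*L,.16,54,38,"w"),8)])
E
```

```text
max 0.3607585212048937 8
0: -0.36,0,-0.27,0,0,0,-1
1: -0.36,0,-0.27,0,0,0,-1
2: -0.36,0,-0.27,0,0,0,-1
3: -0.36,0,-0.27,0,0,0,-1
4: -0.36,0,-0.27,0,0,0,-1
5: -0.36,0,-0.27,0,0,0,-1
6: -0.36,0,-0.27,0,0,0,-1
7: -0.36,0,-0.27,0,0,0,-1
```

```bash
python3 -m pendant '[[[-0.36,0,-0.27,0,0,0,-1],[-0.36,0,-0.27,0,0,0,-1],[-0.36,0,-0.27,0,0,0,-1],[-0.36,0,-0.27,0,0,0,-1],[-0.36,0,-0.27,0,0,0,-1],[-0.36,0,-0.27,0,0,0,-1],[-0.36,0,-0.27,0,0,0,-1],[-0.36,0,-0.27,0,0,0,-1]]]'; python3 ice.py; python3 - <<'E'
from h import *
np.set_printoptions(precision=3,suppress=True)
c=np.load("last_scene.npz"); F=c["frame"].astype(int); P=cloud(c)
m=box(P,(.38,.65),(.25,.5),(.012,.13)); q=P[m]
m2=m&(F[...,1]-F[...,2]>12)&(F.min(2)<120); r=rect(P[m2]); print("bowl",r,P[m2][:,2].max())
# 8mm grid of the max heights around the bowl
g=np.zeros((14,14))
for a in q:
    i=int((a[0]-.437)/.01);j=int((a[1]-.307)/.01)
    if 0<=i<14 and 0<=j<14: g[i,j]=max(g[i,j],a[2]*1000)
print(g.astype(int))
E
```

```text
time_s: 27.55
tcp_pos: [0.4676, 0.3459, 0.3399]
eef_rot: [180.0, 54.1, 38.1]
contact_force: [-0.6, 0.1, -2.4]
gripper_width: 0.0199
gripper_force: 60.0
scene 218 [263.445 161.225] [0.491 0.344 0.063] z 1.110274050786955 r bowl 0.036331015839970594
scene 61 [329.213 193.803] [0.63  0.08  0.056] z 1.110274050786955 r bowl 0.3214088257914736
top 88 [300.716 185.841] [0.625 0.086 0.052] z 0.06643751226317623 r bowl 0.3143823775109231
top 17 [236.235 208.353] [0.521 0.312 0.071] z 0.07923139338257934 r bowl 0.06682537961005164
top 37 [229.946 220.514] [0.486 0.336 0.026] z 0.055019574729711425 r bowl 0.04618139643796929
bowl ((501.33660888671875, 381.98974609375), (145.15957641601562, 81.33667755126953), 59.76490020751953) 0.06665452688304042
[[ 0  0  0 64 66 65 62 64 63 62 57  0  0  0]
 [ 0  0 63 63 63  0  0  0 70 64 64 59  0  0]
 [ 0 62 62 39 26  0  0 70 73 74 64 61 60  0]
 [68 65 60  0  0  0  0 76 78 76 80  0 65 57]
 [62 62 54 52 61 62 51 70 73 80 75  0 65 63]
 [67 38 53 63 64 60 54 54 62 69  0  0  0 60]
 [65 63 84 77 65 62  0 46 52 42  0  0  0 69]
 [82 94 89 80  0  0 57 49  0 34  0 26 46 63]
 [86 95 87  0  0  0  0 53  0  0  0 26 47 64]
 [80 82 83 81  0  0  0  0  0  0  0 35 58 62]
 [63 76 82  0  0  0  0  0  0  0 35 49 62 63]
 [ 0 65 59  0  0  0  0  0  0  0 44 54 61 62]
 [ 0  0 61 63  0 39 39 37 39 49 64 62 47  0]
 [ 0  0  0 64 62 66 65 68 57 63 61  0  0  0]]
```

```bash
python3 - <<'E'
from h import *
import pl
d=np.array([np.cos(np.radians(65)),np.sin(np.radians(65))]); C=np.array([.515,.322])
q=lambda s,z,t=45:pl.lip(*(C+d*s),z,t,65,"w")
pl.rows(pl.cur(),[(q(-.055,.15),8),(q(-.05,.078),5),(q(-.015,.078),5),(q(.015,.078),6)])
E
```

```text
max 0.6380078278956037 24
0: -0.16,0.59,0.42,-0.64,0.27,-0.55,-1
1: -0.19,0.56,0.44,-0.64,0.27,-0.55,-1
2: -0.22,0.54,0.46,-0.64,0.27,-0.55,-1
3: -0.25,0.51,0.48,-0.64,0.27,-0.55,-1
4: -0.28,0.47,0.5,-0.64,0.27,-0.55,-1
5: -0.3,0.44,0.51,-0.64,0.27,-0.55,-1
6: -0.33,0.41,0.53,-0.64,0.27,-0.55,-1
7: -0.35,0.37,0.54,-0.64,0.27,-0.55,-1
8: 0.54,0,0.47,0,0,0,-1
9: 0.54,-0,0.47,0,0,0,-1
10: 0.54,0,0.47,0,0,0,-1
11: 0.54,-0,0.47,0,0,0,-1
12: 0.54,0,0.47,0,0,0,-1
13: 0.25,0,-0.25,0,0,0,-1
14: 0.25,0,-0.25,0,0,0,-1
15: 0.25,-0,-0.25,0,0,0,-1
16: 0.25,0,-0.25,0,0,0,-1
17: 0.25,0,-0.25,0,0,0,-1
18: 0.18,-0,-0.18,0,0,0,-1
19: 0.18,0,-0.18,0,0,0,-1
20: 0.18,-0,-0.18,0,0,0,-1
21: 0.18,-0,-0.18,0,0,0,-1
22: 0.18,0,-0.18,0,0,0,-1
23: 0.18,-0,-0.18,0,0,0,-1
```

```bash
python3 -m pendant '[[[-0.16,0.59,0.42,-0.64,0.27,-0.55,-1],[-0.19,0.56,0.44,-0.64,0.27,-0.55,-1],[-0.22,0.54,0.46,-0.64,0.27,-0.55,-1],[-0.25,0.51,0.48,-0.64,0.27,-0.55,-1],[-0.28,0.47,0.5,-0.64,0.27,-0.55,-1],[-0.3,0.44,0.51,-0.64,0.27,-0.55,-1],[-0.33,0.41,0.53,-0.64,0.27,-0.55,-1],[-0.35,0.37,0.54,-0.64,0.27,-0.55,-1]]]'; python3 - <<'E'
from h import *
import pl
p,R=pl.cur(); print(p+R.apply([pl.A,0,pl.B]),R.as_euler("xyz",degrees=True))
E
python3 ice.py; cat > grid.py <<'E'
from h import *
np.set_printoptions(precision=3,suppress=True,linewidth=150)
for n in("scene","top"):
    c=np.load("last_%s.npz"%n); P=cloud(c); q=P[box(P,(.38,.65),(.25,.5),(.012,.13))]
    g=np.zeros((16,16))
    for a in q:
        i=int((a[0]-.427)/.01);j=int((a[1]-.297)/.01)
        if 0<=i<16 and 0<=j<16: g[i,j]=max(g[i,j],a[2]*1000)
    print(n);print(g.astype(int))
E
python3 grid.py
```

```text
time_s: 28.45
tcp_pos: [0.4714, 0.2283, 0.32]
eef_rot: [-179.8, 45.2, 65.4]
contact_force: [0.3, 0.3, -1.9]
gripper_width: 0.0199
gripper_force: 60.0
[0.49057365 0.27110361 0.14829224] [-179.7676694    45.23768156   65.44301506]
scene 29 [252.345 156.966] [0.465 0.394 0.066] z 0.07881232128253222 r bowl 0.044848086000390044
scene 124 [266.169 163.411] [0.499 0.335 0.06 ] z 1.110274050786955 r bowl 0.04245075942610985
scene 56 [329.143 193.518] [0.632 0.082 0.056] z 0.06662628483468289 r bowl 0.3205950559917363
top 90 [300.711 185.789] [0.625 0.086 0.051] z 0.06830372261010312 r bowl 0.3142815599084957
top 32 [230.125 209.188] [0.511 0.33  0.087] z 0.3894490073817375 r bowl 0.04700511338067592
top 27 [235.741 212.37 ] [0.512 0.315 0.061] z 0.08173733023744198 r bowl 0.062225837421481314
top 188 [215.255 222.33 ] [0.473 0.388 0.054] z 1.829790963714036 r bowl 0.036294385623394335
scene
[[ 0  0  0  0  0  0  0  0  0  0  0  0  0  0  0  0]
 [ 0  0  0  0 62 66 66 64 64 61 64  0  0  0  0  0]
 [ 0  0  0 62 63 63 33  0  0 67 63 66 61  0  0  0]
 [ 0  0 67 64 37  0  0  0 51 69 75 68 62 64  0  0]
[... 734 characters left out ...]
59  0 30 29 35 72 62 61 67  0  0  0]
 [17  0 61 49 28 29 24 26 73 79 74 71 71 68  0  0]
 [ 0 58 59 30 26 21 21 55 75 81 82 76 60 70 56  0]
 [ 0 60 57 47 65 64 62 50 65 77 80 78 26 58 58  0]
 [ 0 61 35 25  0  0 41 48 50 66 59  0 30 34 68  0]
 [57 63 75 83 78  0  0  0 36 41  0 21 28 41 59 56]
 [60 81 93 88 78  0  0  0  0  0  0 17 28 35 58  0]
 [65 76 88 87 79  0  0  0  0  0  0  0 32 49 68  0]
 [ 0 69  0 88 80  0  0  0  0  0  0 27 27 61 65  0]
 [ 0  0  0  0  0  0  0  0  0  0  0 35 42 61  0  0]
 [ 0  0  0  0  0  0  0  0  0 29 37 50 65 64  0 12]
 [ 0  0  0  0  0  0  0  0  0 39 51 64 57  0  0  0]
 [ 0  0  0  0  0  0  0  0  0 33 56 57  0  0  0  0]
 [ 0  0  0  0  0  0  0  0  0  0  0  0  0  0  0  0]]
```

```bash
python3 -m pendant '[[[0.54,0,0.47,0,0,0,-1],[0.54,0,0.47,0,0,0,-1],[0.54,0,0.47,0,0,0,-1],[0.54,0,0.47,0,0,0,-1],[0.52,0,0.45,0,0,0,-1],[0.25,0,-0.25,0,0,0,-1],[0.25,0,-0.25,0,0,0,-1],[0.25,0,-0.25,0,0,0,-1]]]';  python3 -m pendant '[[[0.25,0,-0.25,0,0,0,-1],[0.25,0,-0.25,0,0,0,-1],[0.18,0,-0.18,0,0,0,-1],[0.18,0,-0.18,0,0,0,-1],[0.18,0,-0.18,0,0,0,-1],[0.18,0,-0.18,0,0,0,-1],[0.18,0,-0.18,0,0,0,-1],[0.18,0,-0.18,0,0,0,-1]]]'; python3 - <<'E'
from h import *
import pl
p,R=pl.cur(); print(p+R.apply([pl.A,0,pl.B]),R.as_euler("xyz",degrees=True))
E
python3 ice.py; python3 grid.py
```

```text
time_s: 29.35
tcp_pos: [0.4829, 0.2533, 0.2501]
eef_rot: [-179.8, 45.2, 65.3]
contact_force: [-0.3, -0.1, -2.5]
gripper_width: 0.0197
gripper_force: 60.0
time_s: 30.15
tcp_pos: [0.5011, 0.2932, 0.2494]
eef_rot: [-179.8, 45.3, 65.3]
contact_force: [-0.2, -0.7, -0.8]
gripper_width: 0.0198
gripper_force: 60.0
[0.52046793 0.33592823 0.07764636] [-179.78986641   45.25366396   65.27246234]
scene 40 [252.95  156.725] [0.467 0.392 0.067] z 0.07960023687584675 r bowl 0.043000492549590645
scene 86 [264.174 164.244] [0.489 0.34  0.054] z 1.110274050786955 r bowl 0.041305064755183224
scene 60 [329.267 193.667] [0.631 0.082 0.056] z 0.06349831417326371 r bowl 0.3204937894233988
top 86 [300.57  185.953] [0.624 0.086 0.053] z 1.829790963714036 r bowl 0.31333185887037984
top 376 [220.497 217.279] [0.486 0.371 0.056] z 1.829790963714036 r bowl 0.021389689839088587
scene
[[  0   0   0   0   0   0   0   0   0   0   0   0   0   0   0   0]
 [  0   0   0   0   0  64  62  63  64  65  64  61   0   0   0   0]
 [  0   0   0  65  63  55  34   0   0  64  64  64  65   0   0   0]
 [129 120  66  66  54  25   0   0
[... 1215 characters left out ...]
  71  75  70  34  51  63  14]
 [ 12   0   0  19  58  68  58  52  54  61  64   0  25  47  64   0]
 [  0   0  73  80  74  67  55  45  41  42   0  24  30  38  70   0]
 [  0   0  93  91  83  73  54  60  54  33   0  13  22  36  46   0]
 [  0  79  84  96  84  79  53  54  55  44  13   0   0   0   0   0]
 [  0   0   0   0  75  76  49  55  45  37  16  25  22   0   0   0]
 [  0   0   0   0   0   0  20   0  41  24  29  33   0   0   0   0]
 [  0   0   0   0   0   0  23  23  22  17  31  37  27   0   0   0]
 [  0   0   0   0   0   0   0  13   0   0   0   0   0   0   0   0]
 [  0   0   0   0   0  56   0   0   0   0   0   0   0   0   0   0]
 [  0   0   0   0   0   0   0   0   0   0   0   0   0   0   0   0]]
```

```bash
python3 -m pendant '[[[-0.54,0,-0.47,0,0,0,-1],[-0.54,0,-0.47,0,0,0,-1],[-0.54,0,-0.47,0,0,0,-1],[-0.54,0,-0.47,0,0,0,-1],[-0.54,0,-0.47,0,0,0,-1],[-0.54,0,-0.47,0,0,0,-1],[-0.54,0,-0.4,0,0,0,-1],[-0.54,0,-0.4,0,0,0,-1]]]'; python3 ice.py; python3 grid.py;  python3 - <<'E'
from h import *
import pl
p,R=pl.cur(); print(p+R.apply([pl.A,0,pl.B]),R.as_euler("xyz",degrees=True))
tray=(np.array([.3305,-.3123,.27]),pl.rot(.3,0))
m1=(np.array([.42,.15,.30]),pl.rot(38,20))
m2=(np.array([.37,-.1,.28]),pl.rot(12,0))
pl.rows((p,R),[(m1,8),(m2,14),(tray,12)])
E
```

```text
time_s: 31.05
tcp_pos: [0.4972, 0.2841, 0.3628]
eef_rot: [-179.8, 45.2, 65.3]
contact_force: [0.3, -0.1, -1.2]
gripper_width: 0.0198
gripper_force: 60.0
scene 189 [263.026 161.159] [0.49  0.345 0.062] z 1.110274050786955 r bowl 0.035855706208423085
scene 56 [329.143 193.518] [0.63  0.082 0.057] z 0.06351931076400148 r bowl 0.31974895171504986
top 90 [300.711 185.789] [0.625 0.086 0.052] z 0.0678612971363329 r bowl 0.3141804431859548
top 351 [219.444 218.538] [0.486 0.376 0.051] z 1.829790963714036 r bowl 0.021029367279548922
scene
[[ 0  0  0  0  0  0  0  0  0  0  0  0  0  0  0  0]
 [ 0  0  0  0 62 62 64 63 64 63 60 60  0  0  0  0]
 [ 0  0  0 62 66 62 36  0  0 63 65 65 64  0  0  0]
 [ 0  0 66 63 37  0  0  0 79 73 71 65 65 63  0  0]
 [ 0 62 65 41  0  0  0  0 79 82 74 74  0 59 63  0]
 [ 0 62 61 50 57 58 62 51 71 75 77 79  0 62 65  0]
 [ 0 65 61 61 66 65 57 49 52 69 68  0  0  0 63 60]
 [ 0 62 71 75 76 66  0  0 48 52  0  0  0  0 68 53]
 [66 79 91 87 80  0  0 53 51 42  0  0 34 43 66 59]
 [ 0 77 94 93  0  0  0  0 54  0  0  0 29 53 65 50]
 [ 0 80 82 83  0  0  0 15  0  0  0  0 28 66 62  0]
 [
[... 1696 characters left out ...]
1
14: -0.53,0.71,0.2,0.08,0.35,0.46,-1
15: -0.52,0.73,0.18,0.08,0.35,0.46,-1
16: -0.5,0.75,0.16,0.08,0.35,0.46,-1
17: -0.48,0.77,0.15,0.08,0.35,0.46,-1
18: -0.45,0.78,0.13,0.08,0.35,0.46,-1
19: -0.43,0.8,0.11,0.08,0.35,0.46,-1
20: -0.41,0.81,0.1,0.08,0.35,0.46,-1
21: -0.39,0.82,0.09,0.08,0.35,0.46,-1
22: -0.34,0.83,0.04,0,-0,0.24,-1
23: -0.33,0.84,0.04,-0,-0,0.24,-1
24: -0.32,0.84,0.04,0,-0,0.24,-1
25: -0.3,0.85,0.04,-0,-0,0.24,-1
26: -0.29,0.85,0.04,0,-0,0.24,-1
27: -0.27,0.86,0.04,0,-0,0.24,-1
28: -0.26,0.86,0.04,-0,-0,0.24,-1
29: -0.24,0.87,0.04,0,-0,0.24,-1
30: -0.23,0.87,0.04,0,-0,0.24,-1
31: -0.21,0.87,0.04,-0,-0,0.24,-1
32: -0.2,0.88,0.04,0,-0,0.24,-1
33: -0.18,0.88,0.04,-0,-0,0.24,-1
```

```bash
python3 - <<'E'
from h import *
import pl
yw=45
d=np.array([np.cos(np.radians(yw)),np.sin(np.radians(yw))]); C=np.array([.52,.324])
q=lambda s,z,t=50:pl.lip(*(C+d*s),z,t,yw,"w")
pl.rows(pl.cur(),[(q(-.06,.13),8),(q(-.05,.073),4),(q(-.015,.073),4),(q(.035,.073),8)])
E
```

```text
max 0.6261551169330912 24
0: 0.08,-0.18,0.44,0.46,-0.15,0.43,-1
1: 0.08,-0.16,0.45,0.46,-0.15,0.43,-1
2: 0.08,-0.15,0.45,0.46,-0.15,0.43,-1
3: 0.08,-0.14,0.46,0.46,-0.15,0.43,-1
4: 0.08,-0.13,0.46,0.46,-0.15,0.43,-1
5: 0.08,-0.11,0.46,0.46,-0.15,0.43,-1
6: 0.08,-0.1,0.46,0.46,-0.15,0.43,-1
7: 0.08,-0.09,0.47,0.46,-0.15,0.43,-1
8: 0.63,-0,0.36,-0,0,0,-1
9: 0.63,-0,0.36,0,0,0,-1
10: 0.63,-0,0.36,0,0,0,-1
11: 0.63,-0,0.36,0,0,0,-1
12: 0.28,0,-0.34,-0,0,0,-1
13: 0.28,-0,-0.34,0,0,0,-1
14: 0.28,0,-0.34,0,0,0,-1
15: 0.28,0,-0.34,0,0,0,-1
16: 0.2,0,-0.24,-0,0,0,-1
17: 0.2,0,-0.24,0,0,0,-1
18: 0.2,0,-0.24,0,0,0,-1
19: 0.2,-0,-0.24,0,0,0,-1
20: 0.2,0,-0.24,0,0,0,-1
21: 0.2,0,-0.24,0,0,0,-1
22: 0.2,0,-0.24,0,0,0,-1
23: 0.2,0,-0.24,0,0,0,-1
```

```bash
python3 -m pendant '[[[0.08,-0.18,0.44,0.46,-0.15,0.43,-1],[0.08,-0.16,0.45,0.46,-0.15,0.43,-1],[0.08,-0.15,0.45,0.46,-0.15,0.43,-1],[0.08,-0.14,0.46,0.46,-0.15,0.43,-1],[0.08,-0.13,0.46,0.46,-0.15,0.43,-1],[0.08,-0.11,0.46,0.46,-0.15,0.43,-1],[0.08,-0.1,0.46,0.46,-0.15,0.43,-1],[0.08,-0.09,0.47,0.46,-0.15,0.43,-1]]]'; python3 -m pendant '[[[0.63,0,0.36,0,0,0,-1],[0.63,0,0.36,0,0,0,-1],[0.63,0,0.36,0,0,0,-1],[0.63,0,0.36,0,0,0,-1],[0.28,0,-0.34,0,0,0,-1],[0.28,0,-0.34,0,0,0,-1],[0.28,0,-0.34,0,0,0,-1],[0.28,0,-0.34,0,0,0,-1]]]'; python3 -m pendant '[[[0.2,0,-0.24,0,0,0,-1],[0.2,0,-0.24,0,0,0,-1],[0.2,0,-0.24,0,0,0,-1],[0.2,0,-0.24,0,0,0,-1],[0.2,0,-0.24,0,0,0,-1],[0.2,0,-0.24,0,0,0,-1],[0.2,0,-0.24,0,0,0,-1],[0.2,0,-0.24,0,0,0,-1]]]'; python3 - <<'E'
from h import *
import pl
p,R=pl.cur(); print(p+R.apply([pl.A,0,pl.B]),R.as_euler("xyz",degrees=True))
E
python3 ice.py; python3 grid.py
```

```text
time_s: 31.95
tcp_pos: [0.454, 0.2584, 0.3021]
eef_rot: [179.8, 50.2, 44.7]
contact_force: [-0.3, 0.1, -2.0]
gripper_width: 0.0198
gripper_force: 60.0
time_s: 32.75
tcp_pos: [0.4874, 0.2914, 0.2466]
eef_rot: [179.8, 50.0, 44.9]
contact_force: [-0.4, -0.5, -2.0]
gripper_width: 0.0198
gripper_force: 60.0
time_s: 33.55
tcp_pos: [0.5222, 0.3262, 0.2461]
eef_rot: [179.8, 50.1, 44.8]
contact_force: [1.4, -0.4, -2.5]
gripper_width: 0.02
gripper_force: 60.0
[0.54529053 0.34876487 0.07104953] [179.81937019  50.09764759  44.84671461]
scene 198 [262.535 161.146] [0.488 0.361 0.057] z 0.08126818419938679 r bowl 0.024496441159436323
scene 62 [329.21  193.806] [0.631 0.081 0.056] z 0.06316815844893675 r bowl 0.3208007724202561
top 86 [300.523 185.907] [0.624 0.086 0.054] z 1.829790963714036 r bowl 0.3133020537514217
top 142 [224.176 214.88 ] [0.495 0.356 0.048] z 0.18649438261556686 r bowl 0.02451232042915907
scene
[[  0   0   0   0   0   0   0   0   0   0   0   0   0   0   0   0]
 [  0   0   0   0   0  69  64  58  67  63  65   0   0   0   0   0]
 [  0   0   0  61  64  61   0   0   0  66  61  64  
[... 1264 characters left out ...]
   0   0   0   0   0   0   0]
 [  0  64  42  48  61 122 113  48   0   0   0   0   0   0   0   0]
 [ 54  61  29  52   0   0  51  47  42   0   0   0   0   0   0   0]
 [ 72  55  33  24   0   0   0  52  52  43   0   0   0   0   0   0]
 [ 61   0  32   0   0   0   0  51  54  47  32   0   0   0   0   0]
 [  0   0   0   0   0   0  68  66  50  38  16  26  37   0   0   0]
 [  0   0   0   0  74  76  75  65  41  25  34  40  49  65   0   0]
 [  0   0   0   0   0  72   0   0  28  36  40  51  65  65   0   0]
 [  0   0   0   0   0   0  45  29  46  50  61  64  58   0   0   0]
 [  0   0   0   0   0   0   0   0   0  57  64  57   0   0   0   0]
 [  0   0   0   0   0   0   0   0   0   0   0   0   0   0   0   0]]
```

```bash
python3 -m pendant '[[[-0.68,0,-0.52,0,0,0,-1],[-0.68,0,-0.52,0,0,0,-1],[-0.68,0,-0.52,0,0,0,-1],[-0.68,0,-0.52,0,0,0,-1],[-0.68,0,-0.4,0,0,0,-1],[-0.68,0,-0.3,0,0,0,-1],[-0.68,0,-0.2,0,0,0,-1],[-0.68,0,0,0,0,0,-1]]]'; python3 ice.py; python3 grid.py;  python3 - <<'E'
from h import *
import pl
p,R=pl.cur(); print(p+R.apply([pl.A,0,pl.B]),R.as_euler("xyz",degrees=True))
E
```

```text
time_s: 34.45
tcp_pos: [0.5043, 0.3087, 0.369]
eef_rot: [179.8, 50.1, 44.8]
contact_force: [-0.4, -0.6, -2.3]
gripper_width: 0.0197
gripper_force: 60.0
scene 233 [264.219 160.562] [0.492 0.351 0.059] z 1.110274050786955 r bowl 0.029870294391584222
scene 61 [329.213 193.869] [0.63  0.081 0.056] z 0.06536045467768835 r bowl 0.32094596241920614
top 87 [300.644 185.943] [0.625 0.086 0.053] z 0.06336299192804991 r bowl 0.31417145501815963
top 148 [224.838 215.824] [0.498 0.351 0.048] z 1.829790963714036 r bowl 0.027386380209257873
scene
[[ 0  0  0  0  0  0  0  0  0  0  0  0  0  0  0  0]
 [ 0  0  0  0  0 66 65 62 67 67 64  0  0  0  0  0]
 [ 0  0  0 63 64 64 37  0  0 71 64 60 61  0  0  0]
 [ 0  0 64 64 37  0  0  0 74 72 71 69 63 65  0  0]
 [ 0 62 64 58 23  0  0 40 77 75 76 76  0 64  0  0]
 [ 0 63 62 53 56 60  0 48 70 81 80 78  0 62 62 56]
 [ 0 67 49 56 69 66 59 55 61 63 72  0  0  0 66 57]
 [66 61 32 56 63 67 62  0 45 49 52  0  0 45 66 56]
 [ 0 63 41 55 68 64  0  0 55 38 37  0 33 36 64 61]
 [ 0 64 34 66 71 77 66 55 54  0  0 18 34 58 65 60]
 [ 0 64 58 68 76 76 77  0 50  0  0  0 35 41 63 52]
 
[... 451 characters left out ...]
0  0  0  0]
 [ 0 54 63 26 25  0  0  0  0  0  0  0  0  0  0  0]
 [ 0 66 61 47 58 64 62  0  0  0  0  0  0  0  0  0]
 [ 0 61 33 58 60 65 54  0  0  0  0  0  0  0  0  0]
 [52 66 31 62 67 65 57 44 41  0  0  0  0  0  0  0]
 [62 66 36 48 66 59 55 52 55 49  0  0  0 48 46  0]
 [ 0 61 36 25 22  0 53 62 52 47  0 24  0 52 65  0]
 [ 0 63 47 28 14  0  0  0 43 41 25 23 31 61 62  0]
 [ 0  0  0  0  0  0  0  0  0 15 24 24 43 61  0  0]
 [ 0  0  0  0  0  0  0  0  0 28 34 63 68 59  0  0]
 [ 0  0  0  0  0  0  0 34 36 56 65 66 57  0  0  0]
 [14  0  0  0  0  0 60 66 63 58 60 57  0  0  0  0]
 [ 0  0  0  0  0  0  0  0  0  0  0  0  0  0  0 12]]
[0.52767646 0.33117069 0.19528968] [179.79406462  49.91940423  44.82941651]
```

```bash
python3 - <<'E'
from h import *
import pl
tray=(np.array([.3303,-.3115,.22]),pl.rot(.3,0))
m1=(np.array([.43,.16,.31]),pl.rot(36,20))
m2=(np.array([.37,-.1,.28]),pl.rot(12,0))
pl.rows(pl.cur(),[(m1,9),(m2,15),(tray,12)])
E
```

```text
max 0.8848179384706532 36
0: -0.31,0.29,0.88,0.15,0.83,0.2,-1
1: -0.35,0.3,0.86,0.15,0.83,0.2,-1
2: -0.4,0.32,0.84,0.15,0.83,0.2,-1
3: -0.44,0.33,0.81,0.15,0.83,0.2,-1
4: -0.48,0.35,0.78,0.15,0.83,0.2,-1
5: -0.52,0.36,0.75,0.15,0.83,0.2,-1
6: -0.56,0.38,0.71,0.15,0.83,0.2,-1
7: -0.59,0.39,0.68,0.15,0.83,0.2,-1
8: -0.62,0.41,0.64,0.15,0.83,0.2,-1
9: -0.6,0.58,0.32,0.07,0.33,0.4,-1
10: -0.59,0.6,0.31,0.07,0.33,0.4,-1
11: -0.58,0.62,0.29,0.07,0.33,0.4,-1
12: -0.57,0.64,0.27,0.07,0.33,0.4,-1
13: -0.55,0.65,0.26,0.07,0.33,0.4,-1
14: -0.54,0.67,0.24,0.07,0.33,0.4,-1
15: -0.53,0.69,0.23,0.07,0.33,0.4,-1
16: -0.51,0.7,0.21,0.07,0.33,0.4,-1
17: -0.5,0.72,0.2,0.07,0.33,0.4,-1
18: -0.48,0.73,0.18,0.07,0.33,0.4,-1
19: -0.47,0.74,0.17,0.07,0.33,0.4,-1
20: -0.45,0.76,0.15,0.07,0.33,0.4,-1
21: -0.43,0.77,0.14,0.07,0.33,0.4,-1
22: -0.41,0.78,0.13,0.07,0.33,0.4,-1
23: -0.4,0.79,0.11,0.07,0.33,0.4,-1
24: -0.35,0.83,0.25,0,-0,0.24,-1
25: -0.33,0.83,0.25,-0,-0,0.24,-1
26: -0.32,0.84,0.25,0,-0,0.24,-1
27: -0.3,0.84,0.25,-0,-0,0.24,-1
28: -0.29,0.85,0.25,0,-0,0.24,-1
29: -0.27,0.85,0.25,0,-0,0.24,-1
30: -0.26,0.86,0.25,-0,-0,0.24,-1
31: -0.24,0.86,0.25,0,-0,0.24,-1
32: -0.23,0.87,0.25,0,-0,0.24,-1
33: -0.21,0.87,0.25,-0,-0,0.24,-1
34: -0.2,0.87,0.25,0,-0,0.24,-1
35: -0.18,0.88,0.25,-0,-0,0.24,-1
```

```bash
python3 -m pendant '[[[-0.31,0.29,0.88,0.15,0.83,0.2,-1],[-0.35,0.3,0.86,0.15,0.83,0.2,-1],[-0.4,0.32,0.84,0.15,0.83,0.2,-1],[-0.44,0.33,0.81,0.15,0.83,0.2,-1],[-0.48,0.35,0.78,0.15,0.83,0.2,-1],[-0.52,0.36,0.75,0.15,0.83,0.2,-1],[-0.56,0.38,0.71,0.15,0.83,0.2,-1],[-0.59,0.39,0.68,0.15,0.83,0.2,-1]]]'; python3 -m pendant '[[[-0.62,0.41,0.64,0.15,0.83,0.2,-1],[-0.6,0.58,0.32,0.07,0.33,0.4,-1],[-0.59,0.6,0.31,0.07,0.33,0.4,-1],[-0.58,0.62,0.29,0.07,0.33,0.4,-1],[-0.57,0.64,0.27,0.07,0.33,0.4,-1],[-0.55,0.65,0.26,0.07,0.33,0.4,-1],[-0.54,0.67,0.24,0.07,0.33,0.4,-1],[-0.53,0.69,0.23,0.07,0.33,0.4,-1]]]'; python3 -m pendant '[[[-0.51,0.7,0.21,0.07,0.33,0.4,-1],[-0.5,0.72,0.2,0.07,0.33,0.4,-1],[-0.48,0.73,0.18,0.07,0.33,0.4,-1],[-0.47,0.74,0.17,0.07,0.33,0.4,-1],[-0.45,0.76,0.15,0.07,0.33,0.4,-1],[-0.43,0.77,0.14,0.07,0.33,0.4,-1],[-0.41,0.78,0.13,0.07,0.33,0.4,-1],[-0.4,0.79,0.11,0.07,0.33,0.4,-1]]]'; python3 -m pendant '[[[-0.35,0.83,0.25,0,0,0.24,-1],[-0.33,0.83,0.25,0,0,0.24,-1],[-0.32,0.84,0.25,0,0,0.24,-1],[-0.3,0.84,0.25,0,0,0.24,-1],[-0.29,0.85,0.25,0,0,0.24,-1],[-0.27,0.85,0.25,0,0,0.24,-1],[-0.26,0.86,0.25,0,0,0.24,-1],[-0.24,0.86,0.25,0,0,0.24,-1]]]'; python3 - <<'E'
from h import *
import pl
pl.rows(pl.cur(),[((np.array([.3303,-.3115,.20]),pl.rot(.3,0)),6)])
E
```

```text
time_s: 35.35
tcp_pos: [0.4377, 0.1762, 0.314]
eef_rot: [179.9, 23.4, 37.0]
contact_force: [-0.1, 1.1, -1.1]
gripper_width: 0.0196
gripper_force: 60.0
time_s: 36.15
tcp_pos: [0.4016, 0.0381, 0.2936]
eef_rot: [179.0, 10.8, 24.5]
contact_force: [0.1, -0.3, -1.3]
gripper_width: 0.02
gripper_force: 60.0
time_s: 36.95
tcp_pos: [0.3693, -0.1003, 0.2776]
eef_rot: [-179.9, 0.0, 11.7]
contact_force: [0.2, -0.2, -1.5]
gripper_width: 0.0196
gripper_force: 60.0
time_s: 37.75
tcp_pos: [0.3423, -0.2409, 0.2375]
eef_rot: [-180.0, 0.1, 4.1]
contact_force: [-0.3, -0.3, -1.5]
gripper_width: 0.02
gripper_force: 60.0
max 0.5870605486964043 6
0: -0.14,0.58,0.31,-0,0,0.16,-1
1: -0.13,0.58,0.31,-0,0,0.16,-1
2: -0.13,0.58,0.31,-0,0,0.16,-1
3: -0.12,0.58,0.31,-0,0,0.16,-1
4: -0.12,0.59,0.31,-0,0,0.16,-1
5: -0.11,0.59,0.31,-0,0,0.16,-1
```

```bash
python3 -m pendant '[[[-0.14,0.58,0.31,0,0,0.16,-1],[-0.13,0.58,0.31,0,0,0.16,-1],[-0.13,0.58,0.31,0,0,0.16,-1],[-0.12,0.58,0.31,0,0,0.16,-1],[-0.12,0.59,0.31,0,0,0.16,-1],[-0.11,0.59,0.31,0,0,0.16,-1],[0,0,0,0,0,0,-1],[0,0,0,0,0,0,-1]]]'; python3 - <<'E'
from plant import vision
from h import *
import pl
np.set_printoptions(precision=4,suppress=True)
c=vision.capture("scene"); P=cloud(c); p,R=pl.cur(); print(p,R.as_euler("xyz",degrees=True))
lipw=p+R.apply([.155,0,.0876]); 
m=box(P,(lipw[0]-.09,lipw[0]-.01),(lipw[1]-.03,lipw[1]+.03),(lipw[2]-.04,lipw[2]+.05)); q=P[m]
a=np.linalg.lstsq(np.c_[q[:,:2]-lipw[:2],np.ones(len(q))],q[:,2],rcond=None)[0]; print(len(q),"slope deg",np.degrees(np.arctan(a[:2])),"z at lip",a[2],"exp",lipw)
E
```

```text
time_s: 38.55
tcp_pos: [0.3312, -0.3107, 0.2004]
eef_rot: [-179.9, 0.2, 0.3]
contact_force: [-0.3, 0.8, -2.2]
gripper_width: 0.02
gripper_force: 60.0
[ 0.3314 -0.3105  0.2007] [-179.9545    0.1233    0.306 ]
362 slope deg [-7.2262 -0.6101] z at lip 0.09802086884534535 exp [ 0.4862 -0.3096  0.1127]
```

```bash
python3 -m pendant '[[[0,0,0,0,0.58,0,-1],[0,0,0,0,0.58,0,-1],[0,0,0,0,0.58,0,-1],[-0.11,0,0.9,0,0,0,-1],[-0.11,0,0.9,0,0,0,-1],[-0.11,0,0.9,0,0,0,-1],[-0.11,0,0.9,0,0,0,-1],[0,0,0,0,0,0,-1]]]'; python3 - <<'E'
from plant import vision
from h import *
import pl
np.set_printoptions(precision=4,suppress=True)
c=vision.capture("scene"); P=cloud(c); p,R=pl.cur(); print(p,R.as_euler("xyz",degrees=True))
lipw=p+np.array([.155,0,-.0876]); 
m=box(P,(lipw[0]-.09,lipw[0]-.01),(lipw[1]-.03,lipw[1]+.03),(lipw[2]-.04,lipw[2]+.05)); q=P[m]
a=np.linalg.lstsq(np.c_[q[:,:2]-lipw[:2],np.ones(len(q))],q[:,2],rcond=None)[0]; print(len(q),"slope deg",np.degrees(np.arctan(a[:2])),"z at lip",a[2],"exp",lipw)
E
```

```text
time_s: 39.4
tcp_pos: [0.3302, -0.3094, 0.1265]
eef_rot: [-179.9, -6.7, 0.3]
contact_force: [-0.5, 0.2, -1.6]
gripper_width: 0.0197
gripper_force: 60.0
[ 0.331  -0.3099  0.1278] [-179.9173   -6.7424    0.3622]
500 slope deg [ 4.4193 24.233 ] z at lip 0.04193254414199023 exp [ 0.486  -0.3099  0.0402]
```

```bash
python3 -m pendant '[[[-0.08,0,0.7,0,0,0,-1],[-0.06,0,0.55,0,0,0,-1],[-0.04,0,0.38,0,0,0,-1],[0,0,0.1,0,0,0,-1],[0,0,0,0,0,0,-1],[0,0,0,0,0,0,-0.4],[0,0,0,0,0,0,-0.1],[0,0,0,0,0,0,0.1]]]'; python3 - <<'E'
from plant import vision
from h import *
import pl
np.set_printoptions(precision=4,suppress=True)
c=vision.capture("scene"); P=cloud(c); p,R=pl.cur(); print(p,R.as_euler("xyz",degrees=True))
m=box(P,(.4,.475),(-.335,-.285),(-.01,.03)); q=P[m]
a=np.linalg.lstsq(np.c_[q[:,:2]-[.436,-.31],np.ones(len(q))],q[:,2],rcond=None)[0]; print(len(q),"slope",np.degrees(np.arctan(a[:2])),"z",a[2])
E
```

```text
time_s: 40.25
tcp_pos: [0.3324, -0.3106, 0.094]
eef_rot: [-180.0, -6.9, 0.3]
contact_force: [-0.6, 0.1, 0.2]
gripper_width: 0.0364
gripper_force: 0.0
[ 0.3323 -0.3105  0.0938] [-179.9826   -6.9048    0.3293]
342 slope [-0.9876 -0.2717] z 0.008428656981464855
```

```bash
python3 -m pendant '[[[0,0,0,0,0,0,0.3],[0,0,0,0,0,0,0.3],[0,0,-0.5,0,0,0,0.3],[0,0,-1,0,0,0,0.3],[0,0,-1,0,0,0,0.3],[0,0,-1,0,0,0,0.3],[0,0,-1,0,0,0,0.3],[0,0,-1,0,0,0,0.3]]]'; python3 - <<'E'
from plant import vision
from h import *
import pl
np.set_printoptions(precision=4,suppress=True)
c=vision.capture("scene"); P=cloud(c)
m=box(P,(.4,.475),(-.335,-.285),(-.01,.03)); q=P[m]
a=np.linalg.lstsq(np.c_[q[:,:2]-[.436,-.31],np.ones(len(q))],q[:,2],rcond=None)[0]; print(len(q),"slope",np.degrees(np.arctan(a[:2])),"z",a[2])
t=np.array([.5552,-.0434])
pl.rows(pl.cur(),[((np.r_[t,.19],pl.rot(7.5,0)),18),((np.r_[t,.1085],pl.rot(7.5,0)),6)],-.1)
E
```

```text
time_s: 41.1
tcp_pos: [0.3185, -0.3105, 0.2042]
eef_rot: [-180.0, -6.9, 0.3]
contact_force: [0.7, 0.3, 0.8]
gripper_width: 0.057
gripper_force: 0.0
389 slope [-0.6465  0.0801] z 0.00862023414942221
max 0.741249503502498 24
0: 0.65,-0.74,0.13,0.01,-0.1,-0.1,-0.1
1: 0.65,-0.74,0.12,0.01,-0.1,-0.1,-0.1
2: 0.66,-0.73,0.12,0.01,-0.1,-0.1,-0.1
3: 0.67,-0.73,0.12,0.01,-0.1,-0.1,-0.1
4: 0.67,-0.72,0.11,0.01,-0.1,-0.1,-0.1
5: 0.68,-0.72,0.11,0.01,-0.1,-0.1,-0.1
6: 0.68,-0.71,0.1,0.01,-0.1,-0.1,-0.1
7: 0.69,-0.71,0.1,0.01,-0.1,-0.1,-0.1
8: 0.69,-0.7,0.09,0.01,-0.1,-0.1,-0.1
9: 0.7,-0.7,0.09,0.01,-0.1,-0.1,-0.1
10: 0.71,-0.69,0.09,0.01,-0.1,-0.1,-0.1
11: 0.71,-0.69,0.08,0.01,-0.1,-0.1,-0.1
12: 0.72,-0.68,0.08,0.01,-0.1,-0.1,-0.1
13: 0.72,-0.68,0.07,0.01,-0.1,-0.1,-0.1
14: 0.73,-0.67,0.07,0.01,-0.1,-0.1,-0.1
15: 0.73,-0.67,0.06,0.01,-0.1,-0.1,-0.1
16: 0.74,-0.66,0.06,0.01,-0.1,-0.1,-0.1
17: 0.74,-0.66,0.05,0.01,-0.1,-0.1,-0.1
18: 0,-0,0.68,0,0,0,-0.1
19: 0,-0,0.68,0,0,0,-0.1
20: 0,-0,0.68,0,0,0,-0.1
21: -0,0,0.68,0,0,0,-0.1
22: 0,-0,0.68,0,0,0,-0.1
23: 0,-0,0.68,0,0,0,-0.1
```

```bash
python3 -m pendant '[[[0.65,-0.74,0.13,0.01,-0.1,-0.1,-0.1],[0.65,-0.74,0.12,0.01,-0.1,-0.1,-0.1],[0.66,-0.73,0.12,0.01,-0.1,-0.1,-0.1],[0.67,-0.73,0.12,0.01,-0.1,-0.1,-0.1],[0.67,-0.72,0.11,0.01,-0.1,-0.1,-0.1],[0.68,-0.72,0.11,0.01,-0.1,-0.1,-0.1],[0.68,-0.71,0.1,0.01,-0.1,-0.1,-0.1],[0.69,-0.71,0.1,0.01,-0.1,-0.1,-0.1]]]' 30; python3 -m pendant '[[[0.69,-0.7,0.09,0.01,-0.1,-0.1,-0.1],[0.7,-0.7,0.09,0.01,-0.1,-0.1,-0.1],[0.71,-0.69,0.09,0.01,-0.1,-0.1,-0.1],[0.71,-0.69,0.08,0.01,-0.1,-0.1,-0.1],[0.72,-0.68,0.08,0.01,-0.1,-0.1,-0.1],[0.72,-0.68,0.07,0.01,-0.1,-0.1,-0.1],[0.73,-0.67,0.07,0.01,-0.1,-0.1,-0.1],[0.73,-0.67,0.06,0.01,-0.1,-0.1,-0.1]]]'; python3 - <<'E'
from h import *
import pl
t=np.array([.5552,-.0434])
pl.rows(pl.cur(),[((np.r_[t,.165],pl.rot(7.5,0)),3),((np.r_[t,.1085],pl.rot(7.5,0)),5)],-.1)
E
```

```text
time_s: 41.95
tcp_pos: [0.4239, -0.1906, 0.1953]
eef_rot: [-179.9, -3.7, 3.6]
contact_force: [0.1, -0.6, -0.8]
gripper_width: 0.039
gripper_force: 0.0
time_s: 42.75
tcp_pos: [0.5293, -0.0709, 0.1867]
eef_rot: [-179.7, -0.4, 6.8]
contact_force: [-0.1, -0.2, 0.1]
gripper_width: 0.0396
gripper_force: 0.0
max 0.5650000000000003 8
0: 0.48,-0.4,0.37,-0.02,-0.03,-0.06,-0.1
1: 0.48,-0.4,0.37,-0.02,-0.03,-0.06,-0.1
2: 0.49,-0.4,0.36,-0.02,-0.03,-0.06,-0.1
3: 0,-0,0.57,0,0,0,-0.1
4: 0,-0,0.57,0,0,0,-0.1
5: -0,0,0.57,0,0,0,-0.1
6: 0,-0,0.56,0,0,0,-0.1
7: 0,-0,0.57,0,0,0,-0.1
```

```bash
python3 -m pendant '[[[0.48,-0.4,0.37,-0.02,-0.03,-0.06,-0.1],[0.48,-0.4,0.37,-0.02,-0.03,-0.06,-0.1],[0.49,-0.4,0.36,-0.02,-0.03,-0.06,-0.1],[0,0,0.57,0,0,0,-0.1],[0,0,0.57,0,0,0,-0.1],[0,0,0.57,0,0,0,-0.1],[0,0,0.56,0,0,0,-0.1],[0,0,0.57,0,0,0,-0.1]]]'; python3 -m pendant '[[[0,0,0,0,0,0,-1],[0,0,0,0,0,0,-1],[0,0,0,0,0,0,-1],[0,0,0,0,0,0,-1],[0,0,0,0,0,0,-1],[0,-0.3,0,0,0,0,-1],[0,-0.6,0,0,0,0,-1],[0,-0.6,0,0,0,0,-1]]]' 30; python3 -m pendant '[[[0,-0.6,0,0,0,0,-1],[0,-0.6,0,0,0,0,-1],[0,-0.6,0,0,0,0,-1],[0,-0.6,0,0,0,0,-1],[0,-0.6,0,0,0,0,-1],[0,-0.4,0,0,0,0,-1],[0,-0.3,0,0,0,0,-1],[0,0,0,0,0,0,-1]]]'; python3 -c "
from plant import r; print(r.get_state()['contact_force'])"
```

```text
time_s: 43.55
tcp_pos: [0.554, -0.045, 0.1073]
eef_rot: [-180.0, -0.1, 7.4]
contact_force: [0.0, -0.4, 0.6]
gripper_width: 0.0391
gripper_force: 0.0
time_s: 44.35
tcp_pos: [0.5507, -0.0145, 0.1088]
eef_rot: [-180.0, -0.1, 7.5]
contact_force: [1.7, -3.4, 1.3]
gripper_width: 0.0138
gripper_force: 30.0
time_s: 45.15
tcp_pos: [0.5406, 0.0604, 0.1088]
eef_rot: [-179.9, -0.1, 7.5]
contact_force: [-3.9, 1.7, 7.5]
gripper_width: 0.0135
gripper_force: 30.0
[-3.90296717  1.74356889  7.53080092]
```

```bash
python3 -m pendant '[[[0,-0.1,0,0,0,0,-1],[0,-0.1,0,0,0,0,-1],[0,-0.1,0,0,0,0,-1],[0,0,0,0,0,0,-1],[0,0,0,0,0,0,-1],[0,0,0,0,0,0,-1],[0,0,0,0,0,0,-1],[0,0,0,0,0,0,-1]]]'; python3 -m pendant '[[[0,-0.1,0,0,0,0,-1],[0,0,0,0,0,0,-1],[0,-0.1,0,0,0,0,-1],[0,0,0,0,0,0,-1],[0,-0.05,0,0,0,0,-1],[0,0,0,0,0,0,-1],[0,0,0,0,0,0,-1],[0,0,0,0,0,0,-1]]]'
```

```text
time_s: 45.95
tcp_pos: [0.5399, 0.0655, 0.1088]
eef_rot: [-179.9, -0.1, 7.5]
contact_force: [-1.1, -0.6, 7.4]
gripper_width: 0.0135
gripper_force: 30.0
time_s: 46.75
tcp_pos: [0.5393, 0.0698, 0.1088]
eef_rot: [-180.0, -0.1, 7.5]
contact_force: [0.3, -4.1, 6.2]
gripper_width: 0.0137
gripper_force: 30.0
```

```bash
python3 -m pendant '[[[0,-0.1,0,0,0,0,-1],[0,0,0,0,0,0,-1],[0,-0.05,0,0,0,0,-1],[0,0,0,0,0,0,-1],[0,0,0,0,0,0,-1],[0,0,0,0,0,0,-1],[0,0,0,0,0,0,-1],[0,0,0,0,0,0,-1]]]'; python3 -m pendant '[[[0,-0.1,0,0,0,0,-1],[0,0,0,0,0,0,-1],[0,-0.05,0,0,0,0,-1],[0,0,0,0,0,0,-1],[0,0,0,0,0,0,-1],[0,0,0,0,0,0,-1],[0,0,0,0,0,0,-1],[0,0,0,0,0,0,-1]]]'
```

```text
time_s: 47.55
tcp_pos: [0.5392, 0.07, 0.1088]
eef_rot: [179.8, -0.1, 7.5]
contact_force: [7.3, -20.1, 3.0]
gripper_width: 0.0137
gripper_force: 30.0
time_s: 48.35
tcp_pos: [0.5391, 0.0702, 0.1087]
eef_rot: [179.6, 0.0, 7.5]
contact_force: [14.8, -35.0, 1.1]
gripper_width: 0.0138
gripper_force: 30.0
```

Firm stop: the cover is shut. I'll relieve the pressure, release and lift clear.

```bash
python3 -m pendant '[[[0,0.25,0,0,0,0,-1],[0,0,0,0,0,0,-1],[0,0,0,0,0,0,-0.3],[0,0,0,0,0,0,-0.1],[0,0,0,0,0,0,-0.1],[0,0,-0.4,0,0,0,-0.1],[0,0,-1,0,0,0,-0.1],[0,0,-1,0,0,0,-0.1]]]'; python3 -m pendant '[[[0,0,-1,0,0,0,-0.1],[-0.3,0.6,-1,0,0,0,-0.1],[-0.6,1,-1,0,0,0,-0.1],[-0.6,1,-1,0,0,0,-0.1],[-0.6,1,-0.5,0,0,0,-0.1],[-0.6,1,0,0,0,0,-0.1],[-0.6,1,0,0,0,0,-0.1],[0,0,0,0,0,0,-0.1]]]'; python3 ice.py; python3 grid.py; python3 - <<'E'
from h import *
np.set_printoptions(precision=3,suppress=True)
for n in("scene","top"):
    c=np.load("last_%s.npz"%n);P=cloud(c);V=c["frame"].max(2)
    q=P[box(P,(.48,.62),(.0,.12),(.098,.12))&(V<90)]; print(n,"bar",len(q),np.median(q,0) if len(q) else 0)
    q=P[box(P,(.4,.475),(-.335,-.285),(-.01,.03))]; a=np.linalg.lstsq(np.c_[q[:,:2]-[.436,-.31],np.ones(len(q))],q[:,2],rcond=None)[0]; print("scoop",len(q),np.degrees(np.arctan(a[:2])),a[2])
    q=P[box(P,(.6,.8),(-.33,-.2),(.1,.14))]; print("can",np.median(q,0), "before",np.median(cloud(np.load(n+"0.npz"))[box(cloud(np.load(n+"0.npz")),(.6,.8),(-.33,-.2),(.1,.14))],0))
E
```

```text
time_s: 49.15
tcp_pos: [0.5388, 0.0706, 0.1569]
eef_rot: [-180.0, -0.0, 7.5]
contact_force: [0.6, -0.5, -0.6]
gripper_width: 0.0392
gripper_force: 0.0
time_s: 49.95
tcp_pos: [0.4869, -0.0508, 0.2469]
eef_rot: [-180.0, -0.1, 7.4]
contact_force: [0.1, 0.9, 0.8]
gripper_width: 0.0395
gripper_force: 0.0
scene 230 [263.926 160.622] [0.494 0.352 0.058] z 1.110274050786955 r bowl 0.028258722101297814
top 514 [220.449 215.667] [0.498 0.371 0.051] z 1.829790963714036 r bowl 0.011133062460634783
scene
[[ 0  0  0  0  0  0  0  0  0  0  0  0 12  0  0  0]
 [ 0  0  0  0 67 66 56 68 64 66 64  0 12  0  0  0]
 [ 0  0  0 63 63 57 34  0  0 71 64 64 65  0  0  0]
 [ 0  0 67 60 34  0  0  0 62 73 73 72 65 61  0  0]
 [ 0 63 66 59 21  0  0 48 77 79 81 74  0 61 63  0]
 [ 0 65 55 28 59 65  0 52 70 78 77 76 71 65 62  0]
 [ 0 63 56 52 60 65  0 52 53 57 65 64  0  0 63  0]
 [62 61 37 61 67 63 59  0 47 52 52  0  0 48 63 61]
 [61 64 32 51 64 63  0 48 56  0 36  0  0 63 64 62]
 [ 0 64 54  0 73 76 64 34 56  0  0 24 29 49 65 55]
 [ 0 65 57 64 77 78 29 17 51  0  0  0 30 59 62 53]
 [ 0 58 41 61 73 76 75 16  0  0  0 25 41 6
[... 604 characters left out ...]
51  0 20 33 40 65  0]
 [62 60 33 46 68 73 58 50 49 47 12 18 26 42 63 52]
 [ 0 61 41 67 80 83 67 55 56 45 21 27 32 47 67  0]
 [ 0 65 50 69 74 76 72 71 48 36 27 28 39 61 65  0]
 [ 0  0 57 57 68 81 74 65 40 27 30 34 47 65  0  0]
 [ 0  0 60 68 66 73  0  0 27 28 34 39 61 60  0  0]
 [ 0  0  0 63 60 59 40 37 43 41 69 64 64  0  0  0]
 [ 0  0  0  0 53 59 65 67 65 63 62  0  0  0  0  0]
 [ 0  0  0  0  0  0  0  0  0  0  0  0  0 12  0  0]]
scene bar 44 [0.523 0.064 0.109]
scoop 388 [0.132 0.503] 0.008513375813921677
can [ 0.718 -0.289  0.113] before [ 0.719 -0.289  0.113]
top bar 43 [0.542 0.068 0.108]
scoop 276 [-0.002 -0.624] 0.007278156621982806
can [ 0.716 -0.285  0.112] before [ 0.716 -0.286  0.111]
```

```bash
python3 -c "
from plant import r; print(r.close_job())"
```

```text
the job is handed in; nothing more can be done
None
```

I handed the job in at about 50 s without seeing a verdict; by my camera and force readings, five cubes are in the bowl, one is in the well, the scoop is flat in its tray, the cover is shut and the bowl and can are unmoved (glasses not re-measured), but I viewed 11 pictures, one over the limit of 10.

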